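# Empty the grinding jar into its tray and cover it

### The job

With the red lever, tip the cradle right over, against its return spring, until all three steel grinding balls have rolled out of the white jar into the blue tray; then bring the lever back under control, never letting it fly, until the jar rests upright again. Then put the yellow lid on the tray, its two cut corners over the tray's two cut corners, fully home all round, and let go. Leave the tray and the three bottles and glasses on the bench where they stand.

Things in the scene. Friction and masses are not known exactly. Their poses are not given: they have to be found in the camera images.
- stand: Fixed pivot stand: dark base plate, two blue posts 145 mm high, rear column with a glass ledge. Origin on the bench, straight below the pivot axis, midway between the posts; x along the pivot axis (away from the robot at yaw 0), y from the tray towards jar and lever, z up. Its column, 16 mm thick, stands at x -30, y 158 mm. The upright jar's rim is 175 mm above the bench.
- ledge_edge (a point): Middle of the lower front edge of the glass ledge over the lever, 333 mm above the bench; axes as the stand's. The ledge is 235 mm (y) by 75 mm (x, to +x of here), with small bottles up to 429 mm high. It bars a gripper held upright at the lever: come from the -x side, tool leaning 30 to 50 degrees, fingers pointing forward (+x) and down.
- cradle (a joint): Angle of the tilting cradle about the pivot axis, rad: 0 jar upright (its rest, a stop), 1.95 fully tipped (a stop; mouth 22 degrees below level, towards the tray). A positive angle turns the stand's y axis towards z. A return spring and the jar's weight pull at the lever with a few N; let go when tipped, it flies back and slams.
- pivot (a point): Point on the pivot axis midway between the posts, 130 mm above the bench; axes as the stand's. The cradle carries the white jar (76 mm across, 80 mm tall, mouth up at 0, centre 30 mm towards +y of the axis).
- lever_grip (a point): Middle of the red round grip at the lever's end, 19 mm thick, 48 mm long, along the stand's x; it turns freely on its spindle, so the tool need not turn with the lever. 100 mm from the pivot axis, 118 mm to -x of the pivot; at angle a it is at stand y = 100 cos a, z = 130 + 100 sin a (mm). The dark lever bar begins 29 mm to +x of it.
- tray: Loose blue open tray, 120 mm (x) by 140 mm (y), 50 mm high, wall 4 mm, floor 5 mm; both corners at its -y end (away from the jar) are cut off at 45 degrees, 24 mm. Origin at the centre of its underside, z up. It already stands where the balls fall.
- lid_mid (a point): Loose yellow lid, 130 mm (x) by 150 mm (y), skirt down on the bench; this point is its centre, 22 mm above the skirt's lower edge. Both corners at its -y end are cut off like the tray's. Skirt 12 mm deep, 3 mm thick, 2 mm clearance all round; top plate 4 mm. Home on the tray (axes along the tray's) this point is 60 mm above the tray's underside; caught on the rim, up to 12 mm higher.
- lid_handle (a point): Centre of the black bar handle on the lid: 14 mm (lid x) by 56 mm (lid y), 28 mm tall, from 16 to 44 mm above the skirt's lower edge; this point is 30 mm above that edge.
- ball0_center (a point): Centre of a steel ball, 22 mm across, at first in the jar.
- ball1_center (a point): Centre of a second such ball.
- ball2_center (a point): Centre of a third such ball.
- dropper_bottle: Bystander: amber bottle 64 mm across with a red rubber bulb, 151 mm tall; origin under its centre. The lid and this bottle may have changed places.
- measure: Bystander: glass measure on a foot, 64 mm across, 160 mm tall; origin under its centre.
- white_bottle: Bystander: white plastic bottle, 90 mm across, 190 mm tall; origin under its centre.
Not all that is in view belongs to the job. Several things look just like the tray: the one meant starts farthest to the robot's right. There is more than one size of the part that bears lid_mid; the job needs the largest.

How it is judged:
By the outcome, as a careful person would: the job done as asked, in the order asked, and still so for the second after the job is handed in, with the robot touching nothing.
It also fails if it takes over 64 s, if anything falls off the work surface, if the arm or the gripper's body presses on something with over 40 N, if the wrist force passes 120 N, or if a joint passes its speed limit or range.

### The arm

A 6-joint arm with a two-finger parallel gripper is mounted at the origin on the work surface. World frame = base frame: x ahead of the robot, y to its left, z up, the work surface at z = 0. Lengths are in m, angles in rad, forces in N, time in s.
With the tool pointing down it reaches from about 0.35 to 0.85 m from the base axis. Payload 8.1 kg.
Tool frame: the origin (TCP) lies at the very end of the fingers, on their centre line; the grasp point (between the pads) lies 19 mm behind it; z points along the fingers, y is the line along which they close (so a half turn about z gives the same grasp; the last joint's range is limited). The gripper opens to 85 mm and grips with 20 to 120 N. Pads are 22 mm wide; open, the fingers measure 114 mm over their backs; the gripper's body (76 mm by 85 mm) begins 54 mm behind the grasp point. The pads swing forward as they close: fully open they stand 13 mm farther back than shut.
Start: joints at [-1.276, 0.13, 1.488, -0, 1.523, -0.085], TCP at [0.222, -0.557, 0.231] pointing down, gripper open.
Joint ranges: [-2.96, 2.96], [-0.89, 2.26], [0.02, 2.5], [-1.34, 4.48], [0, 2.73], [-2.66, 2.66]. Speed limits (rad/s): [2.39, 2.39, 2.79, 3.14, 3.14, 3.14].

### API

Orientations are given as a unit quaternion [x, y, z, w].
In Python, from plant import status, optics, order gives the robot as it stands.
- The arm moves only by the tool send_rows, never from a script. Its argument "deltas" is a list of rows, each an object with "fingers": the gripper command: -1 is shut, 1 is fully open, values between are in proportion; "xyz": the shift along the tool's x, y, z in units of 40 mm (1.0 is 40 mm), a list of three; "turn": the turn, a rotation vector about the tool's x, y, z in units of 6 degrees (1.0 is 6 degrees), a list of three. In form: [{"fingers": fingers, "xyz": [tx, ty, tz], "turn": [wx, wy, wz]}, ...]. A call has 1 to 8 rows; each row shifts and turns the commanded pose from where the row before left it, along the tool's axes as they then stand; what a row does not reach is not made up. A row lasts 1/8 s, in which the tool goes at most 62.5 mm and 10.7 degrees, less where a joint would pass 70% of its speed; a pose out of reach is approached as far as the arm can. A call is refused whole if a number of a shift passes 1 or a number of a turn 1, either way. A call with a gripper value outside its range is refused whole. The fingers move at their own pace and stop on an object; "newtons" is the grip in N (left out, the last holds). Time passes only in rows, so rows that do not move let the fingers close. It gives the time, the measured TCP pose, the force, the opening and the grip force at its end, in the units of the state.
- status.get_obs(): the state, without advancing time (a new reading comes with each control period).
- optics.camera(name): name is "scene" or "top" or "wrist"; returns a dict with "pixels" (420x560x3 uint8, blue, green, red), "camera_matrix" (3x3 intrinsics, pixels), "k1" (the pictures are not rectified: a ray, as slopes to the right and down, at radius r is drawn at 1 + k1 r^2 times it, then the intrinsics apply), "xyz" and "orientation" of the camera in the world; the wrist camera has in their place "mount" (4x4, takes a point from camera to tool coordinates, whose origin is the TCP and whose axes are the flange's). Camera axes: x right, y up, looking along -z (the intrinsics and any distortion apply to the point x, -y, -z); pixel columns grow to the right and rows downward; lengths in m; the calibration is good to about 2 mm. A picture is of the moment at which its call begins: read the wrist's pose just before it. There is no depth.
- order.close_job(): hands the job in; it is judged then, once.
The state is a dict: "clock": time; "qpos": joint angles; "qd": joint speeds; "tau": joint torques, N m; "ee_pos": TCP position; "tcp_rot": TCP orientation; "force": force on the tool from outside, world axes, zero at the start; "wrist_torque": the same for the moment, N m; "opening": finger opening in m; "gripper_force": force on a finger pad.
Only numpy, scipy, OpenCV 4.12 (cv2) and the standard library are available. Lean on these libraries where they do the work, as an engineer would, in place of code of your own. Each camera call takes 0.05 s, during which the arm holds its last target. There are 200 camera calls.

## Working session

There is one attempt and no reset: what is moved stays moved. The work goes in short steps, Python scripts to look and compute and a tool call to move; the robot and the scene stay as the last step left them, time stands still between calls to the robot, and variables do not carry over. Pictures are saved under pics/ and viewed, at most 10 in all, crops included, and the job is handed in when it is done.

Besides the shell and the picture viewer there is one more tool, called as a command line: name --argument value ..., lists and objects as JSON in quotes. send_rows: Moves the arm, as the interface text tells. Its arguments: {"type":"object","properties":{"deltas":{"type":"array","items":{"type":"object","properties":{"fingers":{"type":"number"},"xyz":{"type":"array","items":{"type":"number"}},"turn":{"type":"array","items":{"type":"number"}}}}},"newtons":{"type":"number"}},"required":["deltas"]}

```bash
ls; mkdir -p pics; cat > h.py <<'E'
import numpy as np, cv2, json
from scipy.spatial.transform import Rotation as R
from plant import status, optics, order
def grab(name,fn=None):
    o=status.get_obs(); c=optics.camera(name)
    if name=="wrist":
        T=np.eye(4);T[:3,:3]=R.from_quat(o["tcp_rot"]).as_matrix();T[:3,3]=o["ee_pos"]
        M=T@np.array(c["mount"]); c["Rm"]=M[:3,:3]; c["p"]=M[:3,3]
    else:
        c["Rm"]=R.from_quat(c["orientation"]).as_matrix(); c["p"]=np.array(c["xyz"])
    if fn: cv2.imwrite("pics/"+fn,c["pixels"])
    np.savez("cam_"+name+".npz",K=np.array(c["camera_matrix"]),k1=c["k1"],Rm=c["Rm"],p=c["p"],px=c["pixels"])
    return c
def load(name):
    return dict(np.load("cam_"+name+".npz"))
def ray(c,u,v):
    K=c["K"]; d=np.array([(u-K[0,2])/K[0,0],(v-K[1,2])/K[1,1]]); s=d.copy()
    for _ in range(30): s=d/(1+c["k1"]*(s@s))
    return c["Rm"]@np.array([s[0],-s[1],-1.0])
def atz(c,u,v,z):
    d=ray(c,u,v); return c["p"]+d*(z-c["p"][2])/d[2]
def proj(c,P):
    q=(np.atleast_2d(P)-c["p"])@c["Rm"]; s=np.c_[q[:,0]/-q[:,2],-q[:,1]/-q[:,2]]
    s=s*(1+c["k1"]*(s**2).sum(1))[:,None]; K=c["K"]
    return np.c_[s[:,0]*K[0,0]+K[0,2],s[:,1]*K[1,1]+K[1,2]]
E
python3 - <<'E'
from h import *
a=grab("scene","s0.png");b=grab("top","t0.png")
for c in(a,b): print(c["p"].round(3),c["camera_matrix"],c["k1"],c["Rm"].round(2).tolist())
print(status.get_obs())
E
```

```text
pics
[1.1   0.71  1.168] [[469.62798967   0.         276.73988036]
 [  0.         469.62798967 208.69642306]
 [  0.           0.           1.        ]] 0.004114945530746041 [[-0.76, -0.48, 0.44], [0.66, -0.56, 0.51], [-0.0, 0.67, 0.74]]
[0.347 0.036 1.579] [[535.77461394   0.         270.70643892]
 [  0.         535.77461394 204.84732519]
 [  0.           0.           1.        ]] 0.0476353559265251 [[0.02, 0.99, -0.12], [-1.0, 0.02, -0.0], [0.0, 0.12, 0.99]]
{'clock': 0.1, 'qpos': array([-1.27637243e+00,  1.31107283e-01,  1.48917923e+00, -8.59800721e-06,
        1.52304176e+00, -8.54591495e-02]), 'qd': array([ 3.43950899e-04, -2.02346841e-03, -3.73925790e-03, -2.00298942e-03,
       -1.16480624e-06, -1.84289962e-03]), 'tau': array([ 1.72886434e-03, -5.70952106e+01, -5.01942086e+01, -8.32558180e-05,
        8.09845078e-03, -1.33733042e-05]), 'ee_pos': array([ 0.22232206, -0.55673644,  0.23033157]), 'tcp_rot': array([ 9.82014868e-01,  1.88801605e-01, -9.47763214e-05, -8.62628244e-04]), 'force': array([-0.02854648, -0.1673557 ,  0.01335358]), 'wrist_torque': array([-0.02733717, -0.03548689,  0.01235812]), 'gripper_force': 0.0, 'opening': 0.08525018876671143}
```

View pics/s0.png

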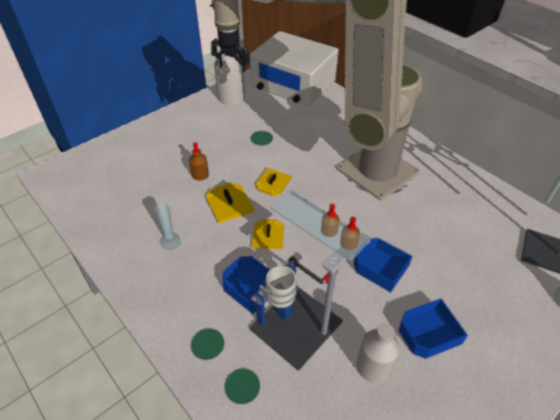

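View pics/t0.png

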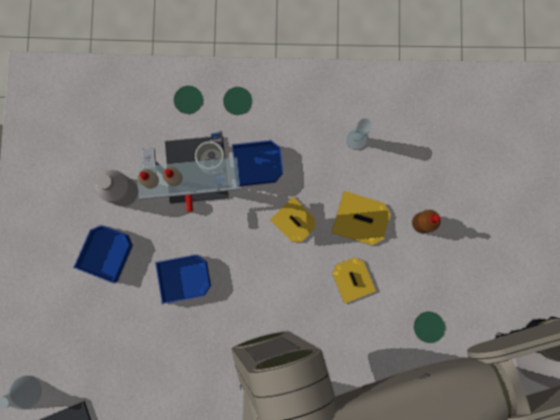

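The scene shows three blue trays: top pixels (257,163), (184,278) and (103,253). The one at (257,163) is farthest right (image right is −y) and sits under the jar. There are three yellow lids, at (362,217), (293,220) and (355,280); the largest is (362,217). I'll confirm both in an enlarged crop.

```bash
python3 - <<'E'
from h import *
c=load("top");im=c["px"][120:260,130:400]
cv2.imwrite("pics/t1.png",cv2.resize(im,(800,415),interpolation=cv2.INTER_CUBIC))
for n in [(362,217),(293,220),(355,280)]: print(atz(c,*n,.02).round(3))
hsv=cv2.cvtColor(c["px"],cv2.COLOR_BGR2HSV)
y=cv2.inRange(hsv,(18,120,80),(35,255,255))
for k in cv2.findContours(y,0,2)[0]:
    if cv2.contourArea(k)>200: print(cv2.contourArea(k),cv2.minAreaRect(k),cv2.approxPolyDP(k,3,True)[:,0].tolist())
E
```

```text
[ 0.511 -0.228  0.02 ]
[ 0.498 -0.027  0.02 ]
[ 0.329 -0.208  0.02 ]
1198.5 ((352.4482421875, 278.6206970214844), (38.99602127075195, 33.42516326904297), 68.19859313964844) [[355, 258], [337, 264], [333, 271], [344, 302], [374, 291], [364, 263]]
1124.0 ((294.5, 221.00001525878906), (37.47665786743164, 31.819805145263672), 45.0) [[292, 197], [271, 220], [291, 240], [301, 241], [314, 227], [314, 218]]
2064.0 ((361.9287109375, 219.0059814453125), (51.40388870239258, 43.62025833129883), 16.990825653076172) [[344, 191], [332, 232], [370, 244], [382, 239], [390, 215], [385, 205]]
```

View pics/t1.png

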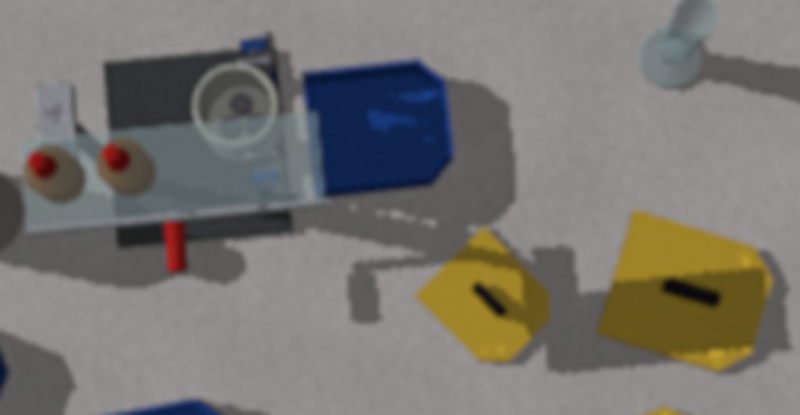

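The crop confirms it. The target tray is at (257,163), beside the stand, with its cut corners to the right. The largest lid is at (362,217), also with its cut corners to the right. Next I'll fit the poses.

```bash
cat >> h.py <<'E'
from scipy.optimize import least_squares
def outline(a,b,c):
    return np.array([[a,b],[-a,b],[-a,-b+c],[-a+c,-b],[a-c,-b],[a,-b+c]])
def prism(p,o,z0,z1):
    r=R.from_euler('z',p[2]).as_matrix()[:2,:2]; q=o@r.T+p[:2]
    return np.r_[np.c_[q,np.full(len(q),z0)],np.c_[q,np.full(len(q),z1)]]
def blobs(c,lo,hi,amin=60):
    m=cv2.inRange(cv2.cvtColor(c["px"],cv2.COLOR_BGR2HSV),lo,hi)
    return sorted([k for k in cv2.findContours(m,0,1)[0] if cv2.contourArea(k)>amin],key=cv2.contourArea)
YEL=((18,120,50),(35,255,255)); BLU=((105,150,40),(125,255,255)); RED=((0,170,80),(8,255,255))
def near(ks,u): return min(ks,key=lambda k:np.hypot(*(np.mean(k[:,0],0)-u)))
def fit(items,o,z0,z1,p0):
    def f(p):
        out=[]
        for c,k in items:
            h=cv2.convexHull(proj(c,prism(p,o,z0,z1)).astype(np.float32))
            out+=[cv2.pointPolygonTest(h,(float(x),float(y)),True)-0.3 for x,y in cv2.convexHull(k)[:,0]]if 0 else [cv2.pointPolygonTest(h,(float(x),float(y)),True)-0.5 for x,y in k[:,0]]
        return np.array(out)
    s=least_squares(f,p0,loss="soft_l1",f_scale=0.7,x_scale=[.01,.01,.1],diff_step=1e-4)
    return s.x,np.median(abs(s.fun))
LID=outline(.065,.075,.0267); TRAY=outline(.06,.07,.024)
def tri(a,ua,b,ub):
    A=[];B=[]
    for c,u in((a,ua),(b,ub)):
        d=ray(c,*u);d/=np.linalg.norm(d);P=np.eye(3)-np.outer(d,d);A.append(P);B.append(P@c["p"])
    x=np.linalg.solve(sum(A),sum(B)); return x
E
python3 - <<'E'
from h import *
t=load("top");s=load("scene")
lt=near(blobs(t,*YEL),(362,217)); ls=near(blobs(s,*YEL),(228,202))
p0=[.511,-.228,.2]
for it in([(t,lt)],[(s,ls)],[(t,lt),(s,ls)]): print("lid",*fit(it,LID,0,.026 if 0 else .024,p0))
tt=near(blobs(t,*BLU),(257,163))
p0=[*atz(t,257,163,.05)[:2],.08]
print("tray",len(tt),*fit([(t,tt)],TRAY,0,.05,p0))
for c in(t,s):
    for k in blobs(c,*RED,8): print("red",cv2.contourArea(k),np.mean(k[:,0],0).round(1),cv2.minAreaRect(k))
kd=cv2.inRange(t["px"],(0,0,0),(75,75,75))
for a in ((235.7,236),):pass
C=lambda x,y:(130+x*270/800,120+y*140/415)
for n,(x,y),z in (("plateTL",(105,65),.005),("plateBL",(120,245),.005),("plateBR",(291,230),.005),("ledgeBL",(28,233),.335),("ledgeBR",(325,202),.335)):
    print(n,atz(t,*C(x,y),z).round(3))
print(optics.camera("wrist")["mount"],optics.camera("wrist")["camera_matrix"])
E
```

```text
lid [ 0.50612762 -0.22824372 -0.28827263] 0.700103372540827
lid [ 0.50861914 -0.22444594 -0.29124336] 0.7581216691274079
lid [ 0.50677043 -0.22735338 -0.28654668] 0.663095358563553
tray 152 [0.66555083 0.07595215 0.20558352] 1.8268407005484582
red 22.0 [142.6 175.1] ((142.5, 175.5), (7.0, 5.0), 90.0)
red 23.5 [167.5 172.4] ((167.1000213623047, 172.30003356933594), (4.919349670410156, 6.708203315734863), 26.56505012512207)
red 61.0 [434.  218.4] ((433.800048828125, 218.39999389648438), (8.221921920776367, 10.119288444519043), 71.56504821777344)
red 71.0 [188.5 202.5] ((188.0, 202.5), (15.0, 6.0), 90.0)
red 11.5 [326.3 277.4] ((325.79730224609375, 277.2162170410156), (3.6167776584625244, 7.069156646728516), 9.462322235107422)
red 32.5 [195.4 148.2] ((196.361572265625, 148.1077117919922), (5.953667163848877, 10.046813011169434), 7.125016689300537)
red 49.5 [331.6 211.1] ((331.5, 211.0), (12.0, 7.0), 90.0)
red 53.5 [352.2 224. ] ((351.57318115234375, 223.6585235595703), (12.920490264892578, 7.840639114379883), 83.6598129272461)
plateTL [0.726 0.359 0.005]
plateBL [0.543 0.336 0.005]
plateBR [0.562 0.166 0.005]
ledgeBL [0.51  0.346 0.335]
ledgeBR [0.54  0.112 0.335]
[[ 2.35693842e-04  9.50246749e-01  3.11498092e-01  7.89806714e-02]
 [ 9.99999927e-01 -1.30580035e-04 -3.58302582e-04 -1.27587683e-04]
 [-2.99800431e-04  3.11498154e-01 -9.50246710e-01 -1.40470397e-01]
 [ 0.00000000e+00  0.00000000e+00  0.00000000e+00  1.00000000e+00]] [[349.49702588   0.         283.26545488]
 [  0.         349.49702588 208.09341173]
 [  0.           0.           1.        ]]
```

```bash
cat >> h.py <<'E'
def pose(): 
    o=status.get_obs(); return np.array(o["ee_pos"]),R.from_quat(o["tcp_rot"])
def toolR(yaw,lean,flip=False):
    "tool z leans forward by lean(rad) along heading yaw; y horizontal"
    r=R.from_euler('z',yaw)*R.from_matrix(np.array([[np.cos(lean),0,np.sin(lean)],[0,-1,0],[np.sin(lean),0,-np.cos(lean)]]))
    return r*R.from_euler('z',np.pi) if flip else r
def plan(way,f,start=None):
    "way: list of (pos,R,nrows). prints rounded rows; simulates shift then turn"
    p,r=start or pose(); p=p.copy(); n0=0
    rows=[]
    for P,Q,n in way:
        for i in range(n):
            k=n-i; w=(r.inv()*Q).as_rotvec()/k; d=r.inv().apply((P-p)/k)
            a=np.round(d/.04,3); b=np.round(np.degrees(w)/6,3)
            if max(abs(a).max(),abs(b).max())>1: print("OVER",a,b); 
            p=p+r.apply(a*.04); r=r*R.from_rotvec(np.radians(b*6))
            rows.append({"fingers":f,"xyz":a.tolist(),"turn":b.tolist()})
    for i in range(0,len(rows),8): print(json.dumps(rows[i:i+8]).replace(" ",""))
    return p,r
E
python3 - <<'E'
from h import *
t=load("top");s=load("scene")
C=lambda x,y:(130+(x+.5)*270/800-.5,120+(y+.5)*140/415-.5)
q=np.array([atz(t,*C(x,y),.05)[:2] for x,y in[(305,75),(325,195),(418,62),(452,155),(432,183),(447,92)]])
print(q.round(3).tolist())
k=near(blobs(t,*RED,8),(188,202)); 
print(k[:,0].min(0),k[:,0].max(0)); print([atz(t,u,v,.137).round(3) for u,v in((187.5,194),(188.5,202.5),(189.5,210.5))])
k2=near(blobs(s,*RED,8),(326,277)); print(tri(t,(188.5,202.5),s,np.mean(k2[:,0],0)))
print(grab("wrist","w0.png")["k1"])
E
```

```text
[[0.711, 0.154], [0.592, 0.131], [0.726, 0.043], [0.634, 0.008], [0.606, 0.027], [0.697, 0.014]]
[185 195] [191 210]
[array([0.552, 0.266, 0.137]), array([0.528, 0.262, 0.137]), array([0.507, 0.258, 0.137])]
[0.5327174  0.26239103 0.11903843]
-0.020194890658626886
```

```bash
python3 - <<'E'
from h import *
st=plan([(np.array([.5,-.12,.42]),toolR(1.78,0),16),(np.array([.42,.16,.38]),toolR(.125,0,True),16)],1)
L=np.radians(50);Q=toolR(.125,L,True);z=Q.as_matrix()[:,2];G=np.array([.529,.262,.13])
plan([(G-.09*z,Q,10)],1,st); print(G-.09*z)
E
```

```text
[{"fingers":1,"xyz":[0.656,-0.474,-0.295],"turn":[-0.0,-0.0,-0.836]},{"fingers":1,"xyz":[0.695,-0.414,-0.295],"turn":[-0.0,-0.0,-0.836]},{"fingers":1,"xyz":[0.728,-0.352,-0.295],"turn":[-0.0,-0.0,-0.836]},{"fingers":1,"xyz":[0.756,-0.287,-0.295],"turn":[-0.0,-0.001,-0.836]},{"fingers":1,"xyz":[0.779,-0.22,-0.295],"turn":[-0.0,-0.001,-0.836]},{"fingers":1,"xyz":[0.795,-0.151,-0.295],"turn":[-0.0,-0.001,-0.836]},{"fingers":1,"xyz":[0.805,-0.081,-0.296],"turn":[-0.001,-0.0,-0.835]},{"fingers":1,"xyz":[0.809,-0.01,-0.295],"turn":[-0.0,-0.001,-0.836]}]
[{"fingers":1,"xyz":[0.807,0.061,-0.296],"turn":[-0.001,-0.0,-0.835]},{"fingers":1,"xyz":[0.798,0.131,-0.296],"turn":[-0.001,-0.001,-0.836]},{"fingers":1,"xyz":[0.784,0.2,-0.296],"turn":[-0.0,-0.0,-0.835]},{"fingers":1,"xyz":[0.763,0.268,-0.295],"turn":[-0.001,-0.001,-0.836]},{"fingers":1,"xyz":[0.737,0.334,-0.296],"turn":[-0.0,-0.0,-0.835]},{"fingers":1,"xyz":[0.705,0.396,-0.296],"turn":[-0.001,-0.001,-0.836]},{"fingers":1,"xyz":[0.668,0.457,-0.295],"turn":[-0.0,-0.0,-0.835]},{"fingers":1,"xyz":[0.625,0.513,-0.296],"turn":[-0.001,-0.001,-0
[... 1034 characters left out ...]
0,-0.888]}]
[{"fingers":1,"xyz":[-0.13,0.219,0.48],"turn":[-0.0,-0.833,0.0]},{"fingers":1,"xyz":[-0.087,0.219,0.49],"turn":[-0.0,-0.833,0.0]},{"fingers":1,"xyz":[-0.044,0.219,0.496],"turn":[-0.0,-0.833,0.0]},{"fingers":1,"xyz":[-0.001,0.219,0.498],"turn":[-0.0,-0.833,0.0]},{"fingers":1,"xyz":[0.042,0.219,0.496],"turn":[-0.0,-0.833,0.0]},{"fingers":1,"xyz":[0.085,0.219,0.49],"turn":[-0.0,-0.834,0.0]},{"fingers":1,"xyz":[0.128,0.219,0.481],"turn":[-0.0,-0.833,0.0]},{"fingers":1,"xyz":[0.169,0.219,0.468],"turn":[-0.0,-0.834,0.0]}]
[{"fingers":1,"xyz":[0.209,0.219,0.451],"turn":[-0.0,-0.833,0.0]},{"fingers":1,"xyz":[0.248,0.219,0.431],"turn":[-0.0,-0.834,0.0]}]
[0.46059392 0.25340443 0.18785088]
```

send_rows --deltas '[{"fingers": 1,"xyz": [0.66,-0.47,-0.3],"turn": [0,0,-0.84]},{"fingers": 1,"xyz": [0.7,-0.41,-0.3],"turn": [0,0,-0.84]},{"fingers": 1,"xyz": [0.73,-0.35,-0.3],"turn": [0,0,-0.84]},{"fingers": 1,"xyz": [0.76,-0.29,-0.3],"turn": [0,0,-0.84]},{"fingers": 1,"xyz": [0.78,-0.22,-0.3],"turn": [0,0,-0.84]},{"fingers": 1,"xyz": [0.8,-0.15,-0.3],"turn": [0,0,-0.84]},{"fingers": 1,"xyz": [0.8,-0.08,-0.3],"turn": [0,0,-0.84]},{"fingers": 1,"xyz": [0.81,-0.01,-0.3],"turn": [0,0,-0.84]}]'

```text
clock: 1.25
ee_pos: [0.3621, -0.3375, 0.3277]
tcp_rot: [0.856, 0.517, 0.0, 0.0]
force: [0.6, -0.6, 0.2]
opening: 0.0855
gripper_force: 0.0
```

send_rows --deltas '[{"fingers": 1,"xyz": [0.81,0.06,-0.3],"turn": [0,0,-0.84]},{"fingers": 1,"xyz": [0.8,0.13,-0.3],"turn": [0,0,-0.84]},{"fingers": 1,"xyz": [0.78,0.2,-0.3],"turn": [0,0,-0.84]},{"fingers": 1,"xyz": [0.76,0.27,-0.3],"turn": [0,0,-0.84]},{"fingers": 1,"xyz": [0.74,0.33,-0.3],"turn": [0,0,-0.84]},{"fingers": 1,"xyz": [0.7,0.4,-0.3],"turn": [0,0,-0.84]},{"fingers": 1,"xyz": [0.67,0.46,-0.3],"turn": [0,0,-0.84]},{"fingers": 1,"xyz": [0.63,0.51,-0.3],"turn": [0,0,-0.84]}]'

```text
clock: 2.25
ee_pos: [0.4997, -0.1181, 0.4236]
tcp_rot: [0.625, 0.78, 0.0, 0.0]
force: [0.9, -0.7, 0.8]
opening: 0.0855
gripper_force: 0.0
```

```bash
python3 - <<'E'
from h import *
w=grab("wrist","w1.png");p,r=pose();print(p,r.as_euler('xyz'),status.get_obs()["qpos"])
w=load("wrist")
for k in blobs(w,*YEL)[-3:]: print("Y",cv2.contourArea(k),np.mean(k[:,0],0))
for k in blobs(w,*BLU)[-5:]: print("B",cv2.contourArea(k),np.mean(k[:,0],0))
E
```

```text
[ 0.50132877 -0.11527226  0.42517291] [ 3.13858763e+00 -6.69096594e-04  1.79685320e+00] [-0.32723292 -0.0975436   1.36864421  0.00224707  1.86828626 -0.55262775]
Y 3824.5 [169.22907489 172.31277533]
Y 4645.5 [294.77333333  85.99555556]
Y 6239.0 [274.2        207.05185185]
B 6922.0 [428.67032967  40.98626374]
```

View pics/w1.png

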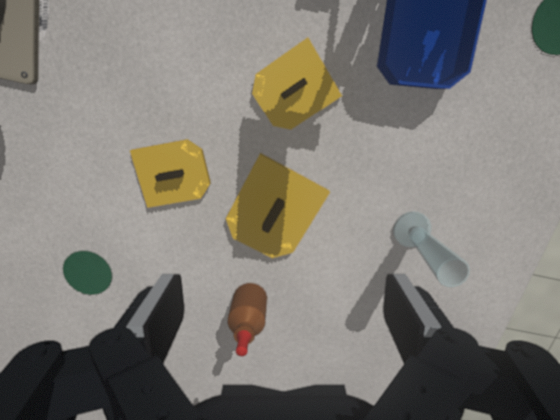

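The wrist view shows the large lid whole at (274,207), its handle at (273,215), and part of the target tray at (430,40). I'll fit the lid from this view and move on.

```bash
python3 - <<'E'
from h import *
w=load("wrist");np.savez("lidview.npz",**w)
k=blobs(w,*YEL)[-1]
for z in(.020,.024): print("lid",*fit([(w,k)],LID,0,z,[.507,-.227,-.287]))
E
```

```text
lid [ 0.50521242 -0.22622218 -0.27984814] 1.1921457149462134
lid [ 0.5048873  -0.22605724 -0.27088159] 1.524522891996197
```

send_rows --deltas '[{"fingers": 1,"xyz": [0.45,-0.03,0.06],"turn": [0,0,-0.88]},{"fingers": 1,"xyz": [0.45,0.01,0.06],"turn": [0,0,-0.88]},{"fingers": 1,"xyz": [0.45,0.05,0.06],"turn": [0,0,-0.88]},{"fingers": 1,"xyz": [0.44,0.1,0.06],"turn": [0,0,-0.88]},{"fingers": 1,"xyz": [0.43,0.14,0.06],"turn": [0,0,-0.88]},{"fingers": 1,"xyz": [0.42,0.18,0.06],"turn": [0,0,-0.88]},{"fingers": 1,"xyz": [0.4,0.21,0.06],"turn": [0,0,-0.88]},{"fingers": 1,"xyz": [0.38,0.25,0.06],"turn": [0,0,-0.88]}]'

```text
clock: 3.3
ee_pos: [0.459, 0.0205, 0.4039]
tcp_rot: [0.302, 0.953, -0.0, -0.0]
force: [-0.3, 0.0, 0.4]
opening: 0.0854
gripper_force: 0.0
```

send_rows --deltas '[{"fingers": 1,"xyz": [0.36,0.28,0.06],"turn": [0,0,-0.88]},{"fingers": 1,"xyz": [0.33,0.32,0.06],"turn": [0,0,-0.88]},{"fingers": 1,"xyz": [0.3,0.34,0.06],"turn": [0,0,-0.88]},{"fingers": 1,"xyz": [0.26,0.37,0.06],"turn": [0,0,-0.88]},{"fingers": 1,"xyz": [0.23,0.39,0.06],"turn": [0,0,-0.88]},{"fingers": 1,"xyz": [0.19,0.41,0.06],"turn": [0,0,-0.88]},{"fingers": 1,"xyz": [0.15,0.43,0.06],"turn": [0,0,-0.88]},{"fingers": 1,"xyz": [0.11,0.44,0.06],"turn": [0,0,-0.88]}]'

```text
clock: 4.3
ee_pos: [0.419, 0.1603, 0.3847]
tcp_rot: [-0.061, 0.998, -0.0, 0.0]
force: [1.5, -0.5, 0.3]
opening: 0.0855
gripper_force: 0.0
```

send_rows --deltas '[{"fingers": 1,"xyz": [-0.13,0.22,0.48],"turn": [0,-0.83,0]},{"fingers": 1,"xyz": [-0.09,0.22,0.48],"turn": [0,-0.83,0]},{"fingers": 1,"xyz": [-0.04,0.22,0.48],"turn": [0,-0.83,0]},{"fingers": 1,"xyz": [0,0.22,0.48],"turn": [0,-0.83,0]},{"fingers": 1,"xyz": [0.04,0.22,0.48],"turn": [0,-0.83,0]},{"fingers": 1,"xyz": [0.09,0.22,0.48],"turn": [0,-0.83,0]},{"fingers": 1,"xyz": [0.13,0.22,0.46],"turn": [0,-0.83,0]},{"fingers": 1,"xyz": [0.17,0.22,0.45],"turn": [0,-0.83,0]}]'

```text
clock: 5.3
ee_pos: [0.45, 0.2347, 0.2346]
tcp_rot: [-0.056, 0.938, 0.021, 0.342]
force: [0.2, -0.7, -0.3]
opening: 0.0856
gripper_force: 0.0
```

```bash
python3 - <<'E'
from h import *
w=grab("wrist","w2.png");p,r=pose();print(p,r.as_matrix().round(3).tolist(),status.get_obs()["qpos"])
w=load("wrist")
for k in blobs(w,*RED,50)[-4:]: print("R",cv2.contourArea(k),np.mean(k[:,0],0),cv2.minAreaRect(k))
print(proj(w,[[.531,.262,.13],[.507,.259,.13],[.555,.265,.13]]))
E
```

```text
[0.44786564 0.23432638 0.22832727] [[-0.762, -0.12, 0.636], [-0.093, 0.993, 0.076], [-0.64, -0.002, -0.768]] [ 0.59138186 -0.77171996  2.36515603 -0.36852543  0.94300276 -0.97581934]
R 358.0 [311.45652174 193.08695652] ((310.8108215332031, 193.13514709472656), (14.138313293457031, 38.798160552978516), 9.462322235107422)
[[304.54204836 194.69334171]
 [306.05686541 176.90564627]
 [303.22806511 210.10259592]]
```

View pics/w2.png

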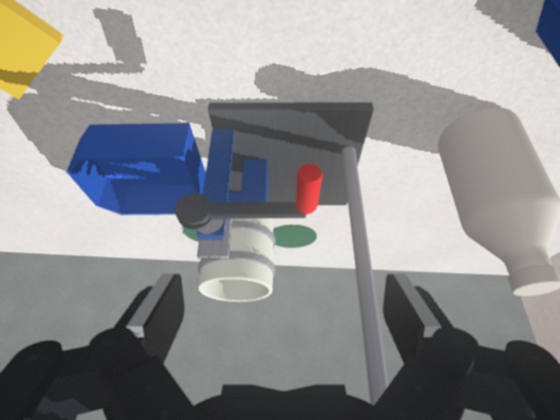

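```bash
python3 - <<'E'
from h import *
w=load("wrist");t=load("top")
k=near(blobs(w,(0,110,60),(10,255,255),50),(311,193)); print(cv2.contourArea(k),cv2.boundingRect(k)); kt=near(blobs(t,(0,110,60),(10,255,255),8),(188,202))
th=np.linspace(0,2*np.pi,24)
def cyl(p):
    ax=np.array([np.cos(p[2]),np.sin(p[2]),0]);n=np.array([-ax[1],ax[0],0])
    c=np.array([p[0],p[1],p[3] if len(p)>3 else .13]); return np.concatenate([c+s*.024*ax+.0095*(np.outer(np.cos(th),n)+np.outer(np.sin(th),[0,0,1])) for s in(-1,1)])
def go(items,p0):
    def f(p):
        o=[]
        for c,k in items:
            h=cv2.convexHull(proj(c,cyl(p)).astype(np.float32)); o+=[cv2.pointPolygonTest(h,(float(x),float(y)),True)-.5 for x,y in k[:,0]]
        return np.array(o)
    s=least_squares(f,p0,loss="soft_l1",f_scale=.7,x_scale=.01,diff_step=1e-4); print(s.x.round(4),np.median(abs(s.fun)).round(2))
go([(w,k)],[.531,.262,.12]);go([(w,k)],[.531,.262,.12,.13]);go([(t,kt)],[.531,.262,.12]);go([(w,k),(t,kt)],[.531,.262,.12,.13])
E
```

```text
991.5 (296, 164, 26, 50)
[0.5256 0.2639 0.1284] 0.51
[0.5376 0.2664 0.1189 0.1202] 0.3
[0.5273 0.2633 0.1553] 0.29
[0.5343 0.2657 0.1222 0.1227] 0.41
```

```bash
python3 - <<'E'
from h import *
Q=toolR(.125,np.radians(41),True);z=Q.as_matrix()[:,2];G=np.array([.5235,.2637,.13])
plan([(G-.045*z,Q,4),(G+.020*z,Q,4)],1); print(G+.020*z)
E
```

```text
[{"fingers":1,"xyz":[0.022,0.125,0.505],"turn":[-0.01,-0.049,-0.006]},{"fingers":1,"xyz":[0.024,0.125,0.505],"turn":[-0.01,-0.049,-0.006]},{"fingers":1,"xyz":[0.027,0.124,0.506],"turn":[-0.009,-0.05,-0.006]},{"fingers":1,"xyz":[0.029,0.124,0.505],"turn":[-0.01,-0.049,-0.006]},{"fingers":1,"xyz":[0.0,-0.0,0.406],"turn":[0.0,-0.0,0.0]},{"fingers":1,"xyz":[0.0,-0.0,0.406],"turn":[0.0,-0.0,0.0]},{"fingers":1,"xyz":[0.0,-0.0,0.407],"turn":[0.0,-0.0,0.0]},{"fingers":1,"xyz":[0.0,-0.0,0.406],"turn":[0.0,-0.0,0.0]}]
[0.5365188  0.26533588 0.11490581]
```

send_rows --deltas '[{"fingers": 1,"xyz": [0.02,0.12,0.5],"turn": [0,-0.05,0]},{"fingers": 1,"xyz": [0.02,0.12,0.5],"turn": [0,-0.05,0]},{"fingers": 1,"xyz": [0.03,0.12,0.5],"turn": [0,-0.05,0]},{"fingers": 1,"xyz": [0.03,0.12,0.5],"turn": [0,-0.05,0]},{"fingers": 1,"xyz": [0,0,0.4],"turn": [0,0,0]},{"fingers": 1,"xyz": [0,0,0.4],"turn": [0,0,0]},{"fingers": 1,"xyz": [0,0,0.4],"turn": [0,0,0]},{"fingers": 1,"xyz": [0,0,0.4],"turn": [0,0,0]}]'

```text
clock: 6.35
ee_pos: [0.5387, 0.264, 0.1232]
tcp_rot: [-0.056, 0.935, 0.021, 0.35]
force: [0.0, -0.3, -0.3]
opening: 0.0854
gripper_force: 0.0
```

```bash
python3 - <<'E'
from h import *
p,r=pose();o=status.get_obs();print(p,o["qpos"],o["force"])
Q=toolR(.125,np.radians(41),True);z=Q.as_matrix()[:,2];G=np.array([.5235,.2637,.13])
print("tool err",r.inv().apply(G+.02*z-p)/.04,np.degrees((r.inv()*Q).as_rotvec())/6)
w=grab("wrist","w3.png")
E
```

```text
[0.53866805 0.26400627 0.12323721] [ 0.52996053 -0.29261088  2.26491571 -0.51866834  0.55768336 -0.80215946] [ 0.0071913  -0.27632449 -0.28568862]
tool err [0.17393834 0.03943755 0.12475897] [-0.0400517   0.0007139  -0.04207456]
```

View pics/w3.png

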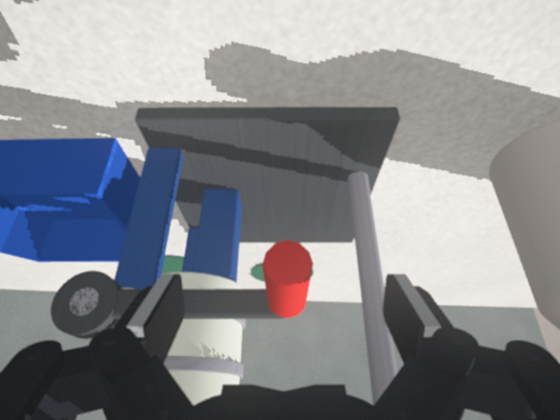

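send_rows --deltas '[{"fingers": 1,"xyz": [0,0,0],"turn": [0,0,0]},{"fingers": 1,"xyz": [0.05,0.04,0],"turn": [0,0,0]}]'

```text
clock: 6.65
ee_pos: [0.5364, 0.2658, 0.1227]
tcp_rot: [-0.056, 0.935, 0.021, 0.35]
force: [0.1, -0.0, 0.2]
opening: 0.0856
gripper_force: 0.0
```

send_rows --deltas '[{"fingers": 1,"xyz": [0.12,0,0.14],"turn": [0,0,0]},{"fingers": 0,"xyz": [0,0,0],"turn": [0,0,0]},{"fingers": -0.4,"xyz": [0,0,0],"turn": [0,0,0]},{"fingers": -1,"xyz": [0,0,0],"turn": [0,0,0]},{"fingers": -1,"xyz": [0,0,0],"turn": [0,0,0]},{"fingers": -1,"xyz": [0,0,0],"turn": [0,0,0]},{"fingers": -1,"xyz": [0,0,0],"turn": [0,0,0]}]' --newtons 60

```text
clock: 7.52
ee_pos: [0.5361, 0.2654, 0.1143]
tcp_rot: [-0.056, 0.935, 0.021, 0.35]
force: [-1.9, -4.7, 2.6]
opening: 0.0172
gripper_force: 58.5
```

```bash
python3 - <<'E'
from h import *
p,r=pose();print(p,status.get_obs()["force"])
ys=np.array([-np.sin(.125),np.cos(.125),0]);zz=np.array([0,0,1])
np.save("p0.npy",p)
P=lambda a:p+.1*((np.cos(a)-1)*ys+np.sin(a)*zz)
a=np.linspace(0,1.94,25)
for i in range(24): print((i+1),a[i+1].round(2),(r.inv().apply(P(a[i+1])-P(a[i]))/.04).round(2).tolist())
E
```

```text
[0.53611862 0.26535259 0.11429442] [-1.88844094 -4.69453914  2.64708896]
1 0.08 [-0.13, -0.01, -0.15]
2 0.16 [-0.13, -0.02, -0.15]
3 0.24 [-0.13, -0.04, -0.15]
4 0.32 [-0.13, -0.06, -0.15]
5 0.4 [-0.12, -0.07, -0.14]
6 0.48 [-0.12, -0.09, -0.14]
7 0.57 [-0.12, -0.1, -0.13]
8 0.65 [-0.11, -0.12, -0.12]
9 0.73 [-0.1, -0.13, -0.12]
10 0.81 [-0.1, -0.14, -0.11]
11 0.89 [-0.09, -0.15, -0.1]
12 0.97 [-0.08, -0.16, -0.09]
13 1.05 [-0.07, -0.17, -0.08]
14 1.13 [-0.06, -0.18, -0.07]
15 1.21 [-0.05, -0.19, -0.06]
16 1.29 [-0.04, -0.19, -0.05]
17 1.37 [-0.03, -0.2, -0.03]
18 1.45 [-0.02, -0.2, -0.02]
19 1.54 [-0.01, -0.2, -0.01]
20 1.62 [-0.0, -0.2, 0.0]
21 1.7 [0.01, -0.2, 0.01]
22 1.78 [0.02, -0.2, 0.03]
23 1.86 [0.03, -0.2, 0.04]
24 1.94 [0.04, -0.19, 0.05]
```

send_rows --deltas '[{"fingers": -1,"xyz": [-0.13,-0.01,-0.15],"turn": [0,0,0]},{"fingers": -1,"xyz": [-0.13,-0.02,-0.15],"turn": [0,0,0]},{"fingers": -1,"xyz": [-0.13,-0.04,-0.15],"turn": [0,0,0]},{"fingers": -1,"xyz": [-0.13,-0.06,-0.15],"turn": [0,0,0]},{"fingers": -1,"xyz": [-0.12,-0.07,-0.14],"turn": [0,0,0]},{"fingers": -1,"xyz": [-0.12,-0.09,-0.14],"turn": [0,0,0]}]'

```text
clock: 8.28
ee_pos: [0.5374, 0.2542, 0.1613]
tcp_rot: [-0.056, 0.935, 0.021, 0.35]
force: [7.5, -1.5, -4.5]
opening: 0.0176
gripper_force: 58.9
```

send_rows --deltas '[{"fingers": -1,"xyz": [-0.12,-0.1,-0.13],"turn": [0,0,0]},{"fingers": -1,"xyz": [-0.11,-0.12,-0.12],"turn": [0,0,0]},{"fingers": -1,"xyz": [-0.1,-0.13,-0.12],"turn": [0,0,0]},{"fingers": -1,"xyz": [-0.1,-0.14,-0.11],"turn": [0,0,0]},{"fingers": -1,"xyz": [-0.09,-0.15,-0.1],"turn": [0,0,0]},{"fingers": -1,"xyz": [-0.08,-0.16,-0.09],"turn": [0,0,0]},{"fingers": -1,"xyz": [-0.07,-0.17,-0.08],"turn": [0,0,0]},{"fingers": -1,"xyz": [-0.06,-0.18,-0.07],"turn": [0,0,0]}]'

```text
clock: 9.28
ee_pos: [0.5431, 0.2089, 0.2055]
tcp_rot: [-0.056, 0.935, 0.022, 0.35]
force: [-7.2, 3.9, 0.7]
opening: 0.0175
gripper_force: 60.1
```

send_rows --deltas '[{"fingers": -1,"xyz": [-0.05,-0.19,-0.06],"turn": [0,0,0]},{"fingers": -1,"xyz": [-0.04,-0.19,-0.05],"turn": [0,0,0]},{"fingers": -1,"xyz": [-0.03,-0.2,-0.03],"turn": [0,0,0]},{"fingers": -1,"xyz": [-0.02,-0.2,-0.02],"turn": [0,0,0]},{"fingers": -1,"xyz": [-0.01,-0.2,-0.01],"turn": [0,0,0]}]'

```text
clock: 9.9
ee_pos: [0.5479, 0.1698, 0.2151]
tcp_rot: [-0.056, 0.935, 0.021, 0.35]
force: [-14.4, 0.8, 6.9]
opening: 0.0174
gripper_force: 60.9
```

```bash
cat > arc.py <<'E'
from h import *
def arc(a0,a1,n):
    o=status.get_obs();p,r=pose();p0=np.load("p0.npy")
    ys=np.array([-np.sin(.125),np.cos(.125),0]);d=p-p0
    y,z=100+1000*d@ys,1000*d[2]
    print("rel y,z,x",y.round(1),z.round(1),(1000*d@[np.cos(.125),np.sin(.125),0]).round(1),"ang",np.arctan2(z,y).round(3),"rad",np.hypot(y,z).round(1),o["force"].round(1),o["opening"],o["qpos"].round(2))
    P=lambda a:p0+.1*((np.cos(a)-1)*ys+np.array([0,0,np.sin(a)]))
    q=p
    for a in np.linspace(a0,a1,n+1)[1:]:
        s=(r.inv().apply(P(a)-q)/.04).round(2); q=q+r.apply(s*.04); print(a.round(2),s.tolist())
E
python3 -c "
from arc import *
arc(1.54,1.94,5)"
```

```text
rel y,z,x 3.8 100.8 -0.2 ang 1.533 rad 100.9 [-14.4   0.8   6.9] 0.017386883489093976 [ 0.28 -0.58  2.29 -0.15  0.73 -1.34]
1.62 [0.01, -0.22, 0.02]
1.7 [0.01, -0.2, 0.02]
1.78 [0.02, -0.19, 0.02]
1.86 [0.04, -0.2, 0.04]
1.94 [0.04, -0.19, 0.05]
```

send_rows --deltas '[{"fingers": -1,"xyz": [0.02,-0.2,0.0],"turn": [0,0,0]},{"fingers": -1,"xyz": [0.02,-0.2,0.0],"turn": [0,0,0]},{"fingers": -1,"xyz": [0.03,-0.2,0.01],"turn": [0,0,0]},{"fingers": -1,"xyz": [0.05,-0.2,0.03],"turn": [0,0,0]},{"fingers": -1,"xyz": [0.04,-0.19,0.05],"turn": [0,0,0]},{"fingers": -1,"xyz": [0,0,0],"turn": [0,0,0]}]'

```text
clock: 10.65
ee_pos: [0.5523, 0.13, 0.2087]
tcp_rot: [-0.056, 0.934, 0.022, 0.353]
force: [31.1, 11.1, -14.0]
opening: 0.0174
gripper_force: 59.9
```

```bash
python3 -c "
from arc import *
arc(1.94,1.98,1)
a=grab('scene');b=grab('top');
im=np.vstack([cv2.resize(a['pixels'][200:350,190:400],(798,570))[:300],cv2.resize(b['pixels'][130:200,150:320],(798,300))])
cv2.imwrite('pics/d1.png',im)
"
```

```text
rel y,z,x -36.3 94.4 -0.8 ang 1.938 rad 101.1 [ 31.1  11.1 -14. ] 0.01744691564470234 [ 0.16 -0.62  2.33 -0.04  0.71 -1.52]
1.98 [0.03, -0.09, 0.06]
```

View pics/d1.png

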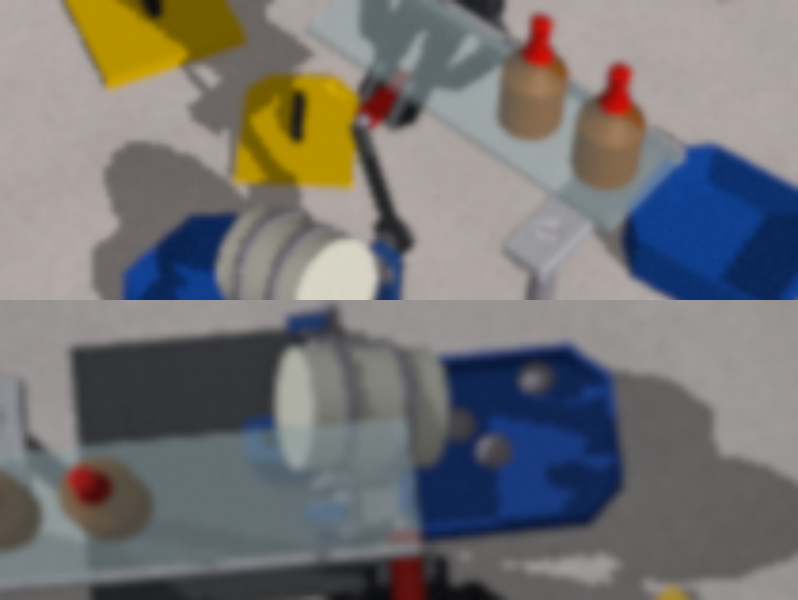

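The jar is fully tipped. Two balls are clear in the tray, at crop (535,378) and (490,448), and a third is by the mouth at (458,420). I'll relieve the side force, dwell briefly and then bring the lever back.

send_rows --deltas '[{"fingers": -1,"xyz": [-0.03,0,0.03],"turn": [0,0,0]},{"fingers": -1,"xyz": [0,0,0],"turn": [0,0,0]},{"fingers": -1,"xyz": [0,0,0],"turn": [0,0,0]},{"fingers": -1,"xyz": [0,0,0],"turn": [0,0,0]},{"fingers": -1,"xyz": [0,0,0],"turn": [0,0,0]},{"fingers": -1,"xyz": [0,0,0],"turn": [0,0,0]}]'

```text
clock: 11.5
ee_pos: [0.5527, 0.13, 0.2084]
tcp_rot: [-0.056, 0.934, 0.021, 0.351]
force: [-5.6, -1.4, 5.5]
opening: 0.0174
gripper_force: 64.5
```

```bash
python3 -c "
from arc import *
a=load('top')['px'];b=grab('top')['pixels']
d=cv2.absdiff(a,b).max(2)[130:200,230:300];ys,xs=np.where(d>40);print(len(xs),list(zip(xs+230,ys+130))[:40])
arc(1.93,0,24)
"
```

```text
197 [(np.int64(262), np.int64(145)), (np.int64(263), np.int64(145)), (np.int64(264), np.int64(145)), (np.int64(265), np.int64(145)), (np.int64(262), np.int64(146)), (np.int64(263), np.int64(146)), (np.int64(264), np.int64(146)), (np.int64(265), np.int64(146)), (np.int64(266), np.int64(146)), (np.int64(261), np.int64(147)), (np.int64(262), np.int64(147)), (np.int64(263), np.int64(147)), (np.int64(264), np.int64(147)), (np.int64(265), np.int64(147)), (np.int64(266), np.int64(147)), (np.int64(260), np.int64(148)), (np.int64(261), np.int64(148)), (np.int64(262), np.int64(148)), (np.int64(263), np.int64(148)), (np.int64(264), np.int64(148)), (np.int64(265), np.int64(148)), (np.int64(266), np.int64(148)), (np.int64(273), np.int64(148)), (np.int64(274), np.int64(148)), (np.int64(275), np.int64(148)), (np.int64(260), np.int64(149)), (np.int64(261), np.int64(149)), (np.int64(262), np.int64(149)), (np.int64(263), np.int64(149)), (np.int64(264), np.int64(149)), (np.int64(265), np.int64(149)), (np.int64(266), np.int64(149)), (np.int64(272), np.int64(149)), (np.int64(273), np.int64(149)), (np.int
[... 176 characters left out ...]
4(150))]
rel y,z,x -36.4 94.1 -0.4 ang 1.94 rad 100.9 [-4.4 -1.4  5.6] 0.017606891742772305 [ 0.16 -0.62  2.32 -0.04  0.72 -1.52]
1.85 [-0.04, 0.22, -0.03]
1.77 [-0.03, 0.2, -0.04]
1.69 [-0.02, 0.19, -0.02]
1.61 [-0.01, 0.21, -0.02]
1.53 [0.0, 0.2, 0.0]
1.45 [0.01, 0.2, 0.02]
1.37 [0.02, 0.19, 0.02]
1.29 [0.04, 0.2, 0.04]
1.21 [0.04, 0.19, 0.04]
1.13 [0.05, 0.19, 0.06]
1.05 [0.06, 0.17, 0.07]
0.96 [0.08, 0.17, 0.08]
0.88 [0.08, 0.16, 0.09]
0.8 [0.08, 0.15, 0.1]
0.72 [0.1, 0.14, 0.11]
0.64 [0.1, 0.13, 0.12]
0.56 [0.11, 0.11, 0.12]
0.48 [0.12, 0.1, 0.13]
0.4 [0.12, 0.09, 0.14]
0.32 [0.12, 0.07, 0.14]
0.24 [0.13, 0.06, 0.15]
0.16 [0.13, 0.04, 0.14]
0.08 [0.13, 0.02, 0.15]
0.0 [0.13, 0.01, 0.16]
```

send_rows --deltas '[{"fingers": -1,"xyz": [-0.04,0.22,-0.03],"turn": [0,0,0]},{"fingers": -1,"xyz": [-0.03,0.2,-0.04],"turn": [0,0,0]},{"fingers": -1,"xyz": [-0.02,0.19,-0.02],"turn": [0,0,0]},{"fingers": -1,"xyz": [-0.01,0.21,-0.02],"turn": [0,0,0]},{"fingers": -1,"xyz": [0,0.2,0],"turn": [0,0,0]},{"fingers": -1,"xyz": [0.01,0.2,0.02],"turn": [0,0,0]},{"fingers": -1,"xyz": [0.02,0.19,0.02],"turn": [0,0,0]},{"fingers": -1,"xyz": [0.04,0.2,0.04],"turn": [0,0,0]}]'

```text
clock: 12.55
ee_pos: [0.5448, 0.1954, 0.2107]
tcp_rot: [-0.056, 0.934, 0.022, 0.351]
force: [-12.7, 3.7, 9.6]
opening: 0.0173
gripper_force: 65.2
```

send_rows --deltas '[{"fingers": -1,"xyz": [0.04,0.19,0.04],"turn": [0,0,0]},{"fingers": -1,"xyz": [0.05,0.19,0.06],"turn": [0,0,0]},{"fingers": -1,"xyz": [0.06,0.17,0.07],"turn": [0,0,0]},{"fingers": -1,"xyz": [0.08,0.17,0.08],"turn": [0,0,0]},{"fingers": -1,"xyz": [0.08,0.16,0.09],"turn": [0,0,0]},{"fingers": -1,"xyz": [0.08,0.15,0.1],"turn": [0,0,0]},{"fingers": -1,"xyz": [0.1,0.14,0.11],"turn": [0,0,0]},{"fingers": -1,"xyz": [0.1,0.13,0.12],"turn": [0,0,0]}]'

```text
clock: 13.55
ee_pos: [0.5383, 0.2467, 0.1734]
tcp_rot: [-0.056, 0.935, 0.022, 0.35]
force: [0.2, 3.9, 0.3]
opening: 0.0172
gripper_force: 63.5
```

```bash
python3 -c "
from arc import *
arc(.64,0,9)
"
```

```text
rel y,z,x 81.2 59.1 -0.1 ang 0.629 rad 100.4 [0.2 3.9 0.3] 0.017191246147769557 [ 0.49 -0.42  2.26 -0.4   0.66 -0.97]
0.57 [0.08, 0.08, 0.1]
0.5 [0.1, 0.09, 0.12]
0.43 [0.11, 0.07, 0.11]
0.36 [0.11, 0.07, 0.13]
0.28 [0.11, 0.06, 0.13]
0.21 [0.11, 0.04, 0.13]
0.14 [0.12, 0.03, 0.13]
0.07 [0.11, 0.02, 0.13]
0.0 [0.12, 0.01, 0.13]
```

send_rows --deltas '[{"fingers": -1,"xyz": [0.08,0.08,0.1],"turn": [0,0,0]},{"fingers": -1,"xyz": [0.1,0.09,0.12],"turn": [0,0,0]},{"fingers": -1,"xyz": [0.11,0.07,0.11],"turn": [0,0,0]},{"fingers": -1,"xyz": [0.11,0.07,0.13],"turn": [0,0,0]},{"fingers": -1,"xyz": [0.11,0.06,0.13],"turn": [0,0,0]},{"fingers": -1,"xyz": [0.11,0.04,0.13],"turn": [0,0,0]},{"fingers": -1,"xyz": [0.12,0.03,0.13],"turn": [0,0,0]},{"fingers": -1,"xyz": [0.11,0.02,0.13],"turn": [0,0,0]}]'

```text
clock: 14.55
ee_pos: [0.5361, 0.265, 0.121]
tcp_rot: [-0.057, 0.935, 0.022, 0.35]
force: [2.2, 7.0, -1.3]
opening: 0.0177
gripper_force: 63.3
```

send_rows --deltas '[{"fingers": -1,"xyz": [0.12,0.01,0.13],"turn": [0,0,0]},{"fingers": -1,"xyz": [0,0,0],"turn": [0,0,0]},{"fingers": -1,"xyz": [0,0,0],"turn": [0,0,0]}]'

```text
clock: 14.92
ee_pos: [0.5361, 0.2652, 0.1146]
tcp_rot: [-0.056, 0.935, 0.022, 0.35]
force: [-0.9, 5.4, 1.0]
opening: 0.0173
gripper_force: 63.5
```

```bash
python3 -c "
from arc import *
arc(.02,0,1)
c=grab('top');px=c['pixels'];cv2.imwrite('pics/d2.png',cv2.resize(px[120:210,180:300],(800,600),interpolation=cv2.INTER_CUBIC))
"
```

```text
rel y,z,x 99.8 0.3 -0.1 ang 0.003 rad 99.8 [-0.9  5.4  1. ] 0.01725139831441345 [ 0.53 -0.28  2.28 -0.54  0.54 -0.78]
0.0 [0.0, 0.0, 0.01]
```

View pics/d2.png

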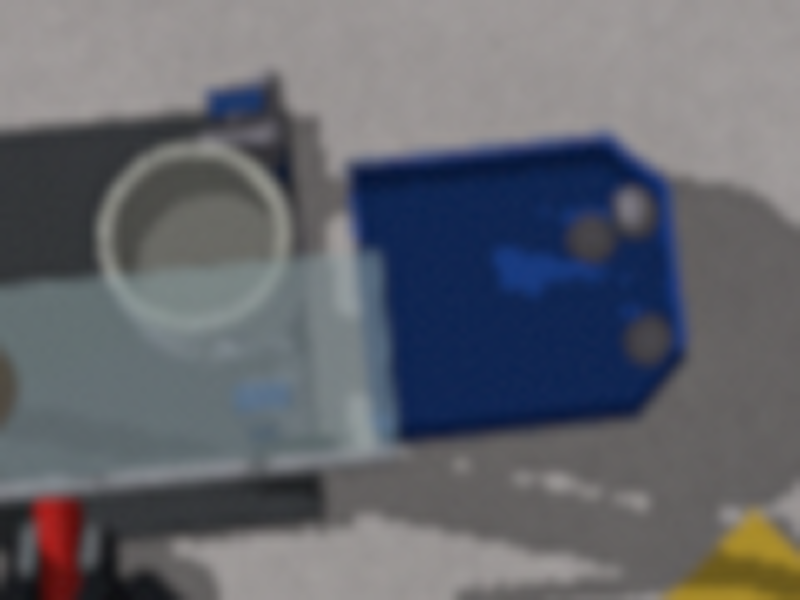

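All three balls are in the tray, at crop (590,238), (633,208) and (648,338). The jar is upright and empty. I'll open, back out and plan the next moves, fitting the arm geometry for clearance past the ledge.

```bash
python3 - <<'E'
from h import *
t=load("top")
# tray fit with mask restricted to rim region
m=cv2.inRange(cv2.cvtColor(t["px"],cv2.COLOR_BGR2HSV),*BLU); m[:, :233]=0
k=max(cv2.findContours(m,0,1)[0],key=cv2.contourArea); k=np.array([q for q in k if q[0][0]>241])
print("tray top",*fit([(t,k)],TRAY,0,.05,[.66,.08,.13]))
D=[([-1.27637,.1311,1.48918,0,1.523,-.08546],[.22232,-.55674,.23033]),([-.32723,-.09754,1.36864,.00225,1.86829,-.5526],[.50133,-.11527,.42517]),
([.59138,-.77172,2.36516,-.36853,.943,-.9758],[.44787,.23433,.22833]),([.52996,-.29261,2.26492,-.51867,.55768,-.802],[.53867,.26401,.12324])]
o=status.get_obs();D.append((o["qpos"],o["ee_pos"]))
def fk(x,q,full=False):
    r0,h,L1,e,L2,Lt=x; Rz=R.from_euler('z',q[0]); Ry=lambda a:R.from_euler('y',a)
    p=Rz.apply([r0,0,h]); A=Rz*Ry(q[1]); el=p+A.apply([0,0,L1]); B=A*Ry(q[2])
    el2=el+B.apply([e,0,0]); W=el2+B.apply([0,0,L2]); T=B*R.from_euler('z',q[3])*Ry(q[4])
    p=W+T.apply([0,0,Lt]); return (p,el,W) if full else p
f=lambda x:np.concatenate([fk(x,q)-p for q,p in D])
s=least_squares(f,[.1,.4,.45,0,.4,.3]);print(s.x.round(3),abs(s.fun).max());x=s.x
np.save("kin.npy",x)
for P in([.655,.075,.06],[.655,.075,.13],[.505,-.226,.02]):
    for dn in(np.pi,):
        g=lambda v:fk(x,[v[0],v[1],v[2],0,dn-v[1]-v[2]])-P
        v=least_squares(g,[.1,.1,1.5]).x; print(P,v.round(3),[a.round(3) for a in fk(x,[*v,0,dn-v[1]-v[2]],True)])
# exit plan
p,r=pose();z=r.as_matrix()[:,2]
a=plan([(p-.08*z,r,3)],1); b=plan([(np.array([.41,.2,.32]),toolR(.125,0,True),8)],1,a)
c=plan([(np.array([.57,-.02,.45]),toolR(1.5,0),18)],1,b)
E
```

```text
tray top [0.66450294 0.08392111 0.10373572] 0.9873315153363276
[ 0.088  0.165  0.254 -0.049  0.482  0.195] 0.04803383209541727
[0.655, 0.075, 0.06] [0.114 0.438 1.527] [array([0.655, 0.075, 0.06 ]), array([0.195, 0.022, 0.395]), array([0.655, 0.075, 0.255])]
[0.655, 0.075, 0.13] [0.114 0.376 1.455] [array([0.655, 0.075, 0.13 ]), array([0.18 , 0.021, 0.401]), array([0.655, 0.075, 0.325])]
[0.505, -0.226, 0.02] [-0.421  0.101  2.003] [array([ 0.505, -0.226,  0.02 ]), array([ 0.104, -0.046,  0.418]), array([ 0.505, -0.226,  0.215])]
[{"fingers":1,"xyz":[0.0,-0.0,-0.667],"turn":[0.0,0.0,0.0]},{"fingers":1,"xyz":[0.0,-0.0,-0.667],"turn":[0.0,0.0,0.0]},{"fingers":1,"xyz":[0.0,-0.0,-0.666],"turn":[0.0,0.0,0.0]}]
[{"fingers":1,"xyz":[-0.109,-0.154,-0.507],"turn":[-0.001,0.857,-0.005]},{"fingers":1,"xyz":[-0.063,-0.154,-0.515],"turn":[-0.001,0.856,-0.005]},{"fingers":1,"xyz":[-0.017,-0.154,-0.518],"turn":[-0.001,0.857,-0.005]},{"fingers":1,"xyz":[0.03,-0.154,-0.518],"turn":[-0.001,0.856,-0.005]},{"fingers":1,"xyz":[0.076,-0.154,-0.513],"turn":[-0.0,0.857,-0.005]},{"fingers":1,"xyz":[0.122,-0.
[... 671 characters left out ...]
,-0.14,-0.181],"turn":[0.0,-0.0,0.937]}]
[{"fingers":1,"xyz":[-0.363,-0.105,-0.18],"turn":[0.0,-0.0,0.937]},{"fingers":1,"xyz":[-0.372,-0.069,-0.181],"turn":[0.0,-0.0,0.937]},{"fingers":1,"xyz":[-0.376,-0.032,-0.18],"turn":[0.0,-0.0,0.937]},{"fingers":1,"xyz":[-0.378,0.005,-0.181],"turn":[0.0,-0.0,0.937]},{"fingers":1,"xyz":[-0.376,0.042,-0.18],"turn":[0.0,-0.0,0.938]},{"fingers":1,"xyz":[-0.37,0.078,-0.181],"turn":[0.0,-0.0,0.937]},{"fingers":1,"xyz":[-0.36,0.114,-0.18],"turn":[0.0,-0.0,0.938]},{"fingers":1,"xyz":[-0.347,0.149,-0.181],"turn":[0.0,-0.0,0.937]}]
[{"fingers":1,"xyz":[-0.331,0.182,-0.18],"turn":[0.0,-0.0,0.938]},{"fingers":1,"xyz":[-0.311,0.214,-0.181],"turn":[0.0,-0.0,0.937]}]
```

send_rows --deltas '[{"fingers": -0.4,"xyz": [0,0,0],"turn": [0,0,0]},{"fingers": 0.4,"xyz": [0,0,0],"turn": [0,0,0]},{"fingers": 1,"xyz": [0,0,0],"turn": [0,0,0]},{"fingers": 1,"xyz": [0,0,0],"turn": [0,0,0]}]'

```text
clock: 15.48
ee_pos: [0.5356, 0.2643, 0.1137]
tcp_rot: [-0.056, 0.935, 0.021, 0.35]
force: [0.7, 0.3, -0.2]
opening: 0.0783
gripper_force: 0.0
```

send_rows --deltas '[{"fingers": 1,"xyz": [0,0,-0.67],"turn": [0,0,0]},{"fingers": 1,"xyz": [0,0,-0.67],"turn": [0,0,0]},{"fingers": 1,"xyz": [0,0,-0.67],"turn": [0,0,0]},{"fingers": 1,"xyz": [-0.11,-0.15,-0.51],"turn": [0,0.86,0]},{"fingers": 1,"xyz": [-0.06,-0.15,-0.52],"turn": [0,0.86,0]},{"fingers": 1,"xyz": [-0.02,-0.15,-0.54],"turn": [0,0.86,0]},{"fingers": 1,"xyz": [0.03,-0.15,-0.56],"turn": [0,0.86,0]},{"fingers": 1,"xyz": [0.08,-0.15,-0.58],"turn": [0,0.86,0]}]'

```text
clock: 16.48
ee_pos: [0.4343, 0.2219, 0.2713]
tcp_rot: [-0.06, 0.99, 0.008, 0.131]
force: [0.4, -0.2, 0.2]
opening: 0.0853
gripper_force: 0.0
```

send_rows --deltas '[{"fingers": 1,"xyz": [0.12,-0.15,-0.6],"turn": [0,0.86,0]},{"fingers": 1,"xyz": [0.17,-0.15,-0.6],"turn": [0,0.86,0]},{"fingers": 1,"xyz": [0.2,-0.15,-0.6],"turn": [0,0.86,0]},{"fingers": 1,"xyz": [-0.1,-0.35,-0.2],"turn": [0,0,0.94]},{"fingers": 1,"xyz": [-0.12,-0.33,-0.2],"turn": [0,0,0.94]},{"fingers": 1,"xyz": [-0.15,-0.3,-0.2],"turn": [0,0,0.94]},{"fingers": 1,"xyz": [-0.2,-0.28,-0.2],"turn": [0,0,0.94]},{"fingers": 1,"xyz": [-0.25,-0.25,-0.2],"turn": [0,0,0.94]}]'

```text
clock: 17.48
ee_pos: [0.4342, 0.1363, 0.378]
tcp_rot: [0.187, 0.982, -0.001, -0.002]
force: [0.6, 0.6, 0.1]
opening: 0.0854
gripper_force: 0.0
```

```bash
python3 - <<'E'
from h import *
print(pose()[0],status.get_obs()["qpos"].round(2))
plan([(np.array([.58,-.03,.45]),toolR(1.5,0),14)],1)
E
```

```text
[0.43423647 0.13632306 0.37803293] [ 0.19 -0.27  1.61  0.    1.81 -1.  ]
[{"fingers":1,"xyz":[-0.351,-0.181,-0.129],"turn":[-0.003,-0.001,0.864]},{"fingers":1,"xyz":[-0.366,-0.149,-0.129],"turn":[-0.003,-0.001,0.864]},{"fingers":1,"xyz":[-0.377,-0.115,-0.13],"turn":[-0.003,-0.001,0.864]},{"fingers":1,"xyz":[-0.386,-0.08,-0.129],"turn":[-0.003,-0.001,0.864]},{"fingers":1,"xyz":[-0.392,-0.045,-0.129],"turn":[-0.003,-0.001,0.864]},{"fingers":1,"xyz":[-0.395,-0.01,-0.13],"turn":[-0.003,-0.001,0.863]},{"fingers":1,"xyz":[-0.394,0.026,-0.129],"turn":[-0.003,-0.001,0.864]},{"fingers":1,"xyz":[-0.39,0.062,-0.129],"turn":[-0.003,-0.002,0.863]}]
[{"fingers":1,"xyz":[-0.383,0.097,-0.129],"turn":[-0.003,-0.002,0.864]},{"fingers":1,"xyz":[-0.372,0.131,-0.129],"turn":[-0.003,-0.001,0.863]},{"fingers":1,"xyz":[-0.359,0.164,-0.129],"turn":[-0.003,-0.002,0.864]},{"fingers":1,"xyz":[-0.343,0.196,-0.129],"turn":[-0.002,-0.001,0.863]},{"fingers":1,"xyz":[-0.324,0.226,-0.129],"turn":[-0.003,-0.002,0.864]},{"fingers":1,"xyz":[-0.301,0.253,-0.13],"turn":[-0.002,-0.001,0.863]}]
```

send_rows --deltas '[{"fingers": 1,"xyz": [-0.35,-0.18,-0.13],"turn": [0,0,0.86]},{"fingers": 1,"xyz": [-0.37,-0.15,-0.13],"turn": [0,0,0.86]},{"fingers": 1,"xyz": [-0.38,-0.12,-0.13],"turn": [0,0,0.86]},{"fingers": 1,"xyz": [-0.39,-0.08,-0.13],"turn": [0,0,0.86]},{"fingers": 1,"xyz": [-0.39,-0.04,-0.13],"turn": [0,0,0.86]},{"fingers": 1,"xyz": [-0.4,-0.01,-0.13],"turn": [0,0,0.86]},{"fingers": 1,"xyz": [-0.39,0.03,-0.13],"turn": [0,0,0.86]},{"fingers": 1,"xyz": [-0.39,0.06,-0.13],"turn": [0,0,0.86]}]'

```text
clock: 18.48
ee_pos: [0.5186, 0.0415, 0.4191]
tcp_rot: [0.521, 0.854, -0.001, -0.002]
force: [-0.3, -1.0, -0.3]
opening: 0.0855
gripper_force: 0.0
```

send_rows --deltas '[{"fingers": 1,"xyz": [-0.38,0.1,-0.13],"turn": [0,0,0.86]},{"fingers": 1,"xyz": [-0.37,0.13,-0.13],"turn": [0,0,0.86]},{"fingers": 1,"xyz": [-0.36,0.16,-0.13],"turn": [0,0,0.86]},{"fingers": 1,"xyz": [-0.34,0.2,-0.13],"turn": [0,0,0.86]},{"fingers": 1,"xyz": [-0.32,0.23,-0.13],"turn": [0,0,0.86]},{"fingers": 1,"xyz": [-0.3,0.25,-0.13],"turn": [0,0,0.86]},{"fingers": 1,"xyz": [0,0,0],"turn": [0,0,0]},{"fingers": 1,"xyz": [0,0,0],"turn": [0,0,0]}]'

```text
clock: 19.48
ee_pos: [0.5811, -0.0279, 0.4497]
tcp_rot: [0.728, 0.686, -0.002, -0.002]
force: [0.4, 0.2, -0.0]
opening: 0.0853
gripper_force: 0.0
```

```bash
python3 - <<'E'
from h import *
c=grab("wrist","w4.png");p,r=pose();print(p,r.as_euler('xyz'))
w=load("wrist");np.savez("both.npz",**w)
for n,cc in (("Y",YEL),("B",BLU)):
    for k in blobs(w,*cc)[-3:]: print(n,cv2.contourArea(k),np.mean(k[:,0],0).round(0),cv2.boundingRect(k))
print(proj(w,prism([.505,-.226,-.28],LID,0,.02)[6:]).round(0).tolist(),proj(w,prism([.6645,.081,.11],TRAY,0,.05)[6:]).round(0).tolist())
cv2.imwrite("pics/w4b.png",np.vstack([w["px"]]))
E
```

```text
[ 0.58100492 -0.02779038  0.44983445] [-3.13700441e+00  5.52095830e-04  1.51064524e+00]
Y 2850.5 [153. 246.] (115, 216, 74, 64)
Y 3655.0 [234. 146.] (198, 103, 79, 81)
Y 5041.5 [251. 251.] (212, 210, 82, 86)
B 103.5 [347. 113.] (320, 101, 54, 19)
B 4269.5 [330.  57.] (294, 10, 72, 99)
[[294.0, 227.0], [221.0, 212.0], [210.0, 274.0], [222.0, 289.0], [262.0, 297.0], [279.0, 288.0]] [[375.0, 8.0], [289.0, 24.0], [302.0, 109.0], [320.0, 122.0], [368.0, 114.0], [383.0, 94.0]]
```

View pics/w4.png

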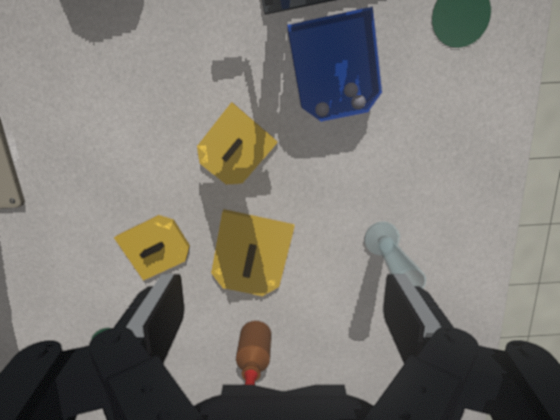

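The wrist view shows both parts: tray at (338,65) with three balls near its cut end, and the lid at (252,252). I'll fit both.

```bash
cat >> h.py <<'E'
def hullmask(c,lo,hi,roi):
    x,y,w,h=roi; m=cv2.inRange(cv2.cvtColor(c["px"],cv2.COLOR_BGR2HSV),lo,hi); q=np.zeros_like(m); q[y:y+h,x:x+w]=m[y:y+h,x:x+w]
    q=cv2.morphologyEx(q,cv2.MORPH_CLOSE,np.ones((3,3)))
    k=max(cv2.findContours(q,0,1)[0],key=cv2.contourArea)
    z=np.zeros_like(m); cv2.fillConvexPoly(z,cv2.convexHull(k),255)
    return cv2.findContours(z,0,1)[0][0]
E
python3 - <<'E'
from h import *
w=dict(np.load("both.npz"));v=dict(np.load("lidview.npz"))
Y2=((15,60,40),(40,255,255));B2=((100,120,25),(130,255,255))
k=hullmask(w,*Y2,(205,205,95,100)); kv=hullmask(v,*Y2,(215,150,120,115))
print(cv2.boundingRect(k),cv2.boundingRect(kv))
for it in([(w,k)],[(v,kv)],[(w,k),(v,kv)]):
  for z in (.020,.024): print("lid",z,*fit(it,LID,0,z,[.506,-.227,-.285]))
kt=hullmask(w,*B2,(280,12,110,120));kt=np.array([q for q in kt if q[0][1]>14]);print(cv2.boundingRect(kt))
print("tray",*fit([(w,kt)],TRAY,0,.05,[.665,.08,.11]))
# handle, dark blob in lid
for c,roi in((w,(230,230,40,60)),(v,(250,190,45,55))):
    x,y,a,b=roi; m=(c["px"][y:y+b,x:x+a].max(2)<60).astype(np.uint8); kk=max(cv2.findContours(m,0,1)[0],key=cv2.contourArea)
    print("handle",cv2.contourArea(kk),cv2.minAreaRect(kk)); u=np.array(cv2.minAreaRect(kk)[0])+(x,y); print(atz(c,*u,.044).round(4),atz(c,*u,.036).round(4))
E
```

```text
(211, 209, 84, 88) (225, 153, 105, 106)
lid 0.02 [ 0.50597972 -0.225232   -0.28192204] 0.2868874775253749
lid 0.024 [ 0.50625192 -0.22428091 -0.28243073] 0.31201137160823267
lid 0.02 [ 0.50495232 -0.22539056 -0.28345217] 0.24004470659503696
lid 0.024 [ 0.50471449 -0.22453592 -0.28302187] 0.29239455233816225
lid 0.02 [ 0.50539641 -0.22533756 -0.28327875] 0.2985850682644734
lid 0.024 [ 0.5053747  -0.22444303 -0.28407154] 0.40019602610244204
(288, 15, 93, 106)
tray [0.66280345 0.08272301 0.14159413] 0.7381823870029673
handle 152.0 ((19.126354217529297, 30.41876983642578), (5.9480299949646, 31.77947425842285), 12.26477336883545)
[ 0.5076 -0.2192  0.044 ] [ 0.5065 -0.2232  0.036 ]
handle 245.0 ((22.519710540771484, 25.011411666870117), (8.38097095489502, 34.48040771484375), 30.068584442138672)
[ 0.5046 -0.2218  0.044 ] [ 0.5049 -0.2246  0.036 ]
```

```bash
python3 - <<'E'
from h import *
w=dict(np.load("both.npz"));v=dict(np.load("lidview.npz"))
Y2=((15,60,40),(40,255,255))
k=hullmask(w,*Y2,(205,205,95,100)); kv=hullmask(v,*Y2,(215,150,120,115))
print("lid",*fit([(w,k),(v,kv)],LID,0,.016,[.506,-.227,-.285]))
for B2 in(((100,120,25),(130,255,255)),((100,160,50),(130,255,255)),((100,80,15),(135,255,255))):
    kt=hullmask(w,*B2,(280,0,110,130));kt=np.array([q for q in kt if q[0][1]>24])
    p,e=fit([(w,kt)],TRAY,0,.05,[.665,.08,.13]);print(p,e)
    h=cv2.convexHull(proj(w,prism(p,TRAY,0,.05)).astype(np.float32))
    print([(x,y,round(cv2.pointPolygonTest(h,(float(x),float(y)),True),1)) for x,y in kt[::12,0].tolist()])
t=load("top")
kt=hullmask(t,(100,120,25),(130,255,255),(234,130,60,70));kt=np.array([q for q in kt if q[0][0]>240]);print("top",*fit([(t,kt)],TRAY,0,.05,[.665,.08,.13]))
E
```

```text
lid [ 0.50539258 -0.22617724 -0.28342603] 0.6300186460190298
[0.66264123 0.08355772 0.12316559] 0.5771208859138179
[(290, 25, 2.7), (289, 35, 0.8), (291, 47, 0.8), (293, 59, 0.9), (295, 71, 0.9), (298, 83, 1.9), (300, 95, 1.9), (303, 107, 1.3), (315, 116, 1.0), (327, 119, 0.2), (339, 117, 0.0), (351, 114, 0.8), (363, 112, 0.5), (373, 103, 0.6), (380, 91, 1.6), (379, 79, 1.5), (378, 67, 1.3), (377, 55, 1.1), (376, 43, 1.0), (374, 31, 1.8)]
[0.67102917 0.1175029  0.24643476] 6.123490994286948
[(307, 25, 15.3), (304, 37, 9.2), (304, 49, 5.9), (305, 61, 3.7), (306, 73, 1.4), (309, 85, 1.0), (316, 96, -3.8), (328, 105, -7.0), (340, 101, -5.3), (352, 90, 1.5), (359, 78, 10.7), (360, 66, 21.8), (360, 54, 29.2), (357, 42, 29.6), (352, 30, 32.0)]
[0.66286407 0.08249394 0.13240556] 0.33691410944745875
[(288, 25, 0.9), (289, 36, 1.0), (291, 48, 0.9), (293, 60, 0.8), (295, 72, 0.7), (297, 84, 0.6), (299, 96, 0.5), (303, 108, 1.0), (315, 117, 0.6), (327, 120, 0.2), (339, 118, -0.2), (351, 115, 0.4), (363, 113, 0.1), (373, 104, 0.6), (381, 92, 1.1), (380, 80, 0.8), (379, 68, 0.5), (377, 56, 1.3), (376, 44, 1.0), (375, 32, 0.7)]
top [0.66460262 0.08128589 0.1283723 ] 0.5304819175413272
```

```bash
python3 - <<'E'
from h import *
o=status.get_obs()
D=[([-1.27637,.1311,1.48918,0,1.523],[.22232,-.55674,.23033]),([-.32723,-.09754,1.36864,.00225,1.86829],[.50133,-.11527,.42517]),
([.59138,-.77172,2.36516,-.36853,.943],[.44787,.23433,.22833]),([.52996,-.29261,2.26492,-.51867,.55768],[.53867,.26401,.12324]),([.16,-.62,2.32,-.04,.72],[.5527,.13,.2084]),(o["qpos"],o["ee_pos"])]
def fk(x,q,full=False):
    r0,h,L1,e,L2,Lt,s=x; Rz=R.from_euler('z',q[0]); Ry=lambda a:R.from_euler('y',a)
    A=Rz*Ry(q[1]); el=Rz.apply([r0,0,h])+A.apply([0,0,L1]); B=A*Ry(q[2])
    W=el+B.apply([e,0,L2]); T=B*R.from_euler('z',s*q[3])*Ry(q[4])
    p=W+T.apply([0,0,Lt]); return (p,el,W) if full else p
best=None
for s in(1,-1):
  for i0 in([.1,.4,.45,0,.4,.3],[0,.3,.4,.05,.4,.2],[.1,.5,.6,.1,.5,.4]):
    S=least_squares(lambda y:np.concatenate([fk([*y,s],q)-p for q,p in D]),i0)
    if best is None or S.cost<best[0]: best=(S.cost,[*S.x,s],abs(S.fun).max())
x=best[1];print(np.round(x,3),best[2])
P=[.663,.0825,.06];g=lambda v:fk(x,[v[0],v[1],v[2],0,np.pi-v[1]-v[2]])-P
v=least_squares(g,[.1,.3,1.5]).x;print(v.round(2),[a.round(3) for a in fk(x,[*v,0,np.pi-v[1]-v[2]],True)])
Q=toolR(1.287,0)
a=plan([(np.array([.5054,-.2258,.10]),Q,12)],1); plan([(np.array([.5054,-.2258,.020]),Q,5)],1,a)
E
```

```text
[ 0.064  0.202  0.27  -0.016  0.51   0.216  1.   ] 0.05177930823532122
[0.12 0.47 1.47] [array([0.663, 0.082, 0.06 ]), array([0.185, 0.023, 0.443]), array([0.663, 0.082, 0.276])]
[{"fingers":1,"xyz":[-0.421,-0.129,0.73],"turn":[-0.004,0.001,0.178]},{"fingers":1,"xyz":[-0.423,-0.122,0.73],"turn":[-0.004,0.001,0.178]},{"fingers":1,"xyz":[-0.426,-0.114,0.729],"turn":[-0.004,0.001,0.178]},{"fingers":1,"xyz":[-0.428,-0.106,0.729],"turn":[-0.003,0.001,0.178]},{"fingers":1,"xyz":[-0.43,-0.098,0.729],"turn":[-0.004,0.001,0.178]},{"fingers":1,"xyz":[-0.431,-0.091,0.729],"turn":[-0.003,0.001,0.178]},{"fingers":1,"xyz":[-0.433,-0.083,0.729],"turn":[-0.004,0.001,0.178]},{"fingers":1,"xyz":[-0.435,-0.075,0.729],"turn":[-0.003,0.001,0.178]}]
[{"fingers":1,"xyz":[-0.436,-0.067,0.729],"turn":[-0.004,0.001,0.178]},{"fingers":1,"xyz":[-0.437,-0.06,0.729],"turn":[-0.003,0.0,0.178]},{"fingers":1,"xyz":[-0.438,-0.052,0.729],"turn":[-0.004,0.001,0.178]},{"fingers":1,"xyz":[-0.44,-0.043,0.729],"turn":[-0.003,0.0,0.178]}]
[{"fingers":1,"xyz":[0.0,-0.0,0.4],"turn":[-0.0,0.0,-0.0]},{"fingers":1,"xyz":[0.0,-0.0,0.4],"turn":[-0.0,0.0,-0.0]},{"fingers":1,"xyz":[0.0,-0.0,0.4],"turn":[-0.0,0.0,-0.0]},{"fingers":1,"xyz":[0.0,-0.0,0.4],"turn":[-0.0,0.0,-0.0]},{"fingers":1,"xyz":[0.0,-0.0,0.4],"turn":[-0.0,0.0,-0.0]}]
```

send_rows --deltas '[{"fingers": 1,"xyz": [-0.42,-0.13,0.73],"turn": [0,0,0.18]},{"fingers": 1,"xyz": [-0.42,-0.12,0.73],"turn": [0,0,0.18]},{"fingers": 1,"xyz": [-0.43,-0.11,0.73],"turn": [0,0,0.18]},{"fingers": 1,"xyz": [-0.43,-0.11,0.73],"turn": [0,0,0.18]},{"fingers": 1,"xyz": [-0.43,-0.1,0.73],"turn": [0,0,0.18]},{"fingers": 1,"xyz": [-0.43,-0.09,0.73],"turn": [0,0,0.18]},{"fingers": 1,"xyz": [-0.43,-0.08,0.73],"turn": [0,0,0.18]},{"fingers": 1,"xyz": [-0.43,-0.07,0.73],"turn": [0,0,0.18]}]'

```text
clock: 20.52
ee_pos: [0.5302, -0.1598, 0.2159]
tcp_rot: [0.778, 0.628, -0.002, -0.001]
force: [-0.1, -0.1, -0.4]
opening: 0.0857
gripper_force: 0.0
```

send_rows --deltas '[{"fingers": 1,"xyz": [-0.44,-0.07,0.73],"turn": [0,0,0.18]},{"fingers": 1,"xyz": [-0.44,-0.06,0.73],"turn": [0,0,0.18]},{"fingers": 1,"xyz": [-0.44,-0.05,0.73],"turn": [0,0,0.18]},{"fingers": 1,"xyz": [-0.44,-0.04,0.73],"turn": [0,0,0.18]},{"fingers": 1,"xyz": [0,0,0],"turn": [0,0,0]},{"fingers": 1,"xyz": [0,0,0],"turn": [0,0,0]}]'

```text
clock: 21.28
ee_pos: [0.5054, -0.2259, 0.1011]
tcp_rot: [0.801, 0.599, -0.001, -0.001]
force: [0.8, -0.5, 0.4]
opening: 0.0855
gripper_force: 0.0
```

```bash
python3 - <<'E'
from h import *
c=grab("wrist","w5.png");w=load("wrist")
p,r=pose();print(p,r.as_euler('xyz'),status.get_obs()["qpos"].round(2))
m=(w["px"].max(2)<70).astype(np.uint8)
pr=proj(w,np.r_[prism([.5054,-.2258,-.283],LID,0,.016)[6:],[[.5054,-.2258,.044]]]);print(pr.round(0).tolist())
# yellow-enclosed dark handle
y=cv2.inRange(cv2.cvtColor(w["px"],cv2.COLOR_BGR2HSV),(15,60,40),(40,255,255))
cn,hi=cv2.findContours(y,cv2.RETR_CCOMP,1)
for k,hh in zip(cn,hi[0]):
    if hh[3]>=0 and cv2.contourArea(k)>100: print("hole",cv2.contourArea(k),cv2.minAreaRect(k)); u=cv2.minAreaRect(k)[0]
    elif cv2.contourArea(k)>1000: print("yel",cv2.contourArea(k),cv2.boundingRect(k))
plan([(np.array([.5054,-.2258,.020]),toolR(1.287,0),6)],1)
E
```

```text
[ 0.50590573 -0.22606609  0.10169684] [-3.13997836e+00  1.91010133e-03  1.28374619e+00] [-0.51  0.11  1.75 -0.    1.28 -0.22]
[[389.0, 101.0], [180.0, 101.0], [196.0, 278.0], [234.0, 309.0], [336.0, 309.0], [374.0, 278.0], [285.0, 231.0]]
yel 16209.5 (0, 158, 135, 170)
hole 1067.5 ((35.35472869873047, 249.8415069580078), (17.814558029174805, 69.16963195800781), 47.48955535888672)
yel 38079.0 (181, 102, 208, 208)
yel 1103.0 (137, 0, 87, 23)
[{"fingers":1,"xyz":[0.001,-0.002,0.34],"turn":[-0.003,0.003,-0.005]},{"fingers":1,"xyz":[0.001,-0.002,0.34],"turn":[-0.002,0.003,-0.005]},{"fingers":1,"xyz":[0.001,-0.002,0.341],"turn":[-0.003,0.003,-0.005]},{"fingers":1,"xyz":[0.001,-0.002,0.34],"turn":[-0.002,0.003,-0.005]},{"fingers":1,"xyz":[0.001,-0.002,0.341],"turn":[-0.003,0.003,-0.006]},{"fingers":1,"xyz":[0.0,-0.002,0.34],"turn":[-0.002,0.003,-0.005]}]
```

send_rows --deltas '[{"fingers": 0.2,"xyz": [0,0,0.34],"turn": [0,0,0]},{"fingers": 0.2,"xyz": [0,0,0.34],"turn": [0,0,0]},{"fingers": 0.2,"xyz": [0,0,0.34],"turn": [0,0,0]},{"fingers": 0.2,"xyz": [0,0,0.34],"turn": [0,0,0]},{"fingers": 0.2,"xyz": [0,0,0.34],"turn": [0,0,0]},{"fingers": 0.2,"xyz": [0,0,0.3],"turn": [0,0,0]},{"fingers": 0.2,"xyz": [0,0,0],"turn": [0,0,0]}]' --newtons 80

```text
clock: 22.2
ee_pos: [0.5035, -0.2259, 0.0186]
tcp_rot: [0.801, 0.598, -0.002, -0.002]
force: [-0.0, 0.9, 0.9]
opening: 0.0514
gripper_force: 0.0
```

send_rows --deltas '[{"fingers": -0.4,"xyz": [0,0,0],"turn": [0,0,0]},{"fingers": -1,"xyz": [0,0,0],"turn": [0,0,0]},{"fingers": -1,"xyz": [0,0,0],"turn": [0,0,0]},{"fingers": -1,"xyz": [0,0,0],"turn": [0,0,0]},{"fingers": -1,"xyz": [0,0,0],"turn": [0,0,0]}]'

```text
clock: 22.82
ee_pos: [0.5053, -0.2268, 0.0212]
tcp_rot: [0.801, 0.598, -0.001, -0.0]
force: [0.5, 0.7, 7.5]
opening: 0.0129
gripper_force: 79.4
```

send_rows --deltas '[{"fingers": -1,"xyz": [0,0,-0.5],"turn": [0,0,0]},{"fingers": -1,"xyz": [0,0,-0.9],"turn": [0,0,0]},{"fingers": -1,"xyz": [0,0,-0.95],"turn": [0,0,0]},{"fingers": -1,"xyz": [0,0,-0.95],"turn": [0,0,0]},{"fingers": -1,"xyz": [0,0,-0.95],"turn": [0,0,0]},{"fingers": -1,"xyz": [0,0,-0.95],"turn": [0,0,0]},{"fingers": -1,"xyz": [0,0,-0.8],"turn": [0,0,0]},{"fingers": -1,"xyz": [0,0,0],"turn": [0,0,0]}]'

```text
clock: 23.82
ee_pos: [0.5069, -0.227, 0.2645]
tcp_rot: [0.801, 0.598, -0.0, 0.002]
force: [0.3, -1.3, -2.1]
opening: 0.0122
gripper_force: 78.6
```

```bash
python3 - <<'E'
from h import *
grab("wrist","w6.png");w=load("wrist");p,r=pose();yaw=r.as_euler('xyz')[2];print(p,r.as_euler('xyz'),status.get_obs()["force"])
y=cv2.inRange(cv2.cvtColor(w["px"],cv2.COLOR_BGR2HSV),(15,60,40),(40,255,255))
ks=sorted(cv2.findContours(y,0,1)[0],key=cv2.contourArea)[-3:]
for k in ks: print(cv2.contourArea(k),cv2.boundingRect(k))
k=ks[-1]; z0=p[2]-.0205
g=[*p[:2],yaw-np.pi/2]
for dz in(0,.001,-.001):
    q,e=fit([(w,k)],LID,z0+dz,z0+dz+.016,g); print(q,e,"tool off",r.inv().apply(np.r_[q[:2]-p[:2],0])*1000,q[2]-g[2])
E
```

```text
[ 0.50602978 -0.22653699  0.26197434] [-3.14081901e+00  2.36326230e-03  1.28249247e+00] [ 1.1232151   0.453819   -1.77832221]
1640.0 (259, 350, 50, 42)
3558.0 (158, 0, 106, 51)
62151.0 (70, 104, 373, 233)
[ 0.50608879 -0.22633813 -0.28821182] 15.319779092629833 tool off [ 2.07430806e-01  3.84029121e-05 -4.90244175e-04] 9.204178029142973e-05
[ 0.50594706 -0.22627348 -0.28685123] 14.971376348897124 tool off [ 0.22911668 -0.1542236  -0.00042215] 0.0014526255649841557
[ 0.50586152 -0.22629172 -0.28876334] 15.108675526899216 tool off [ 0.18730985 -0.23105198 -0.00026391] -0.0004594815104848604
```

```bash
python3 - <<'E'
from h import *
plan([(np.array([.6633,.0812,.25]),toolR(1.702,0),14)],-1)
t=load("top"); k=max((k for k in blobs(t,(0,0,0),(180,255,255),1)),key=cv2.contourArea)
E
```

```text
[{"fingers":-1,"xyz":[0.607,0.113,0.02],"turn":[-0.001,0.001,-0.286]},{"fingers":-1,"xyz":[0.603,0.131,0.02],"turn":[-0.001,0.002,-0.286]},{"fingers":-1,"xyz":[0.599,0.149,0.02],"turn":[-0.001,0.001,-0.286]},{"fingers":-1,"xyz":[0.594,0.167,0.02],"turn":[-0.001,0.002,-0.286]},{"fingers":-1,"xyz":[0.589,0.185,0.02],"turn":[-0.001,0.001,-0.286]},{"fingers":-1,"xyz":[0.583,0.202,0.02],"turn":[-0.001,0.002,-0.286]},{"fingers":-1,"xyz":[0.577,0.22,0.021],"turn":[-0.001,0.001,-0.286]},{"fingers":-1,"xyz":[0.57,0.237,0.021],"turn":[-0.001,0.002,-0.286]}]
[{"fingers":-1,"xyz":[0.562,0.254,0.021],"turn":[-0.001,0.001,-0.286]},{"fingers":-1,"xyz":[0.555,0.27,0.021],"turn":[-0.001,0.002,-0.286]},{"fingers":-1,"xyz":[0.546,0.287,0.021],"turn":[-0.001,0.001,-0.287]},{"fingers":-1,"xyz":[0.538,0.303,0.021],"turn":[-0.0,0.002,-0.286]},{"fingers":-1,"xyz":[0.528,0.319,0.021],"turn":[-0.001,0.001,-0.287]},{"fingers":-1,"xyz":[0.518,0.335,0.021],"turn":[-0.0,0.002,-0.286]}]
```

send_rows --deltas '[{"fingers": -1,"xyz": [0.61,0.11,0.02],"turn": [0,0,-0.29]},{"fingers": -1,"xyz": [0.6,0.13,0.02],"turn": [0,0,-0.29]},{"fingers": -1,"xyz": [0.6,0.15,0.02],"turn": [0,0,-0.29]},{"fingers": -1,"xyz": [0.59,0.17,0.02],"turn": [0,0,-0.29]},{"fingers": -1,"xyz": [0.59,0.18,0.02],"turn": [0,0,-0.29]},{"fingers": -1,"xyz": [0.58,0.2,0.02],"turn": [0,0,-0.29]},{"fingers": -1,"xyz": [0.58,0.22,0.02],"turn": [0,0,-0.29]},{"fingers": -1,"xyz": [0.57,0.24,0.02],"turn": [0,0,-0.29]}]'

```text
clock: 24.88
ee_pos: [0.5941, -0.0493, 0.2509]
tcp_rot: [0.723, 0.691, -0.003, -0.003]
force: [0.2, -0.1, -1.0]
opening: 0.0122
gripper_force: 78.5
```

send_rows --deltas '[{"fingers": -1,"xyz": [0.56,0.25,0.02],"turn": [0,0,-0.29]},{"fingers": -1,"xyz": [0.55,0.27,0.02],"turn": [0,0,-0.28]},{"fingers": -1,"xyz": [0.55,0.29,0.02],"turn": [0,0,-0.28]},{"fingers": -1,"xyz": [0.54,0.3,0.02],"turn": [0,0,-0.28]},{"fingers": -1,"xyz": [0.53,0.32,0.02],"turn": [0,0,-0.28]},{"fingers": -1,"xyz": [0.52,0.33,0.02],"turn": [0,0,-0.28]},{"fingers": -1,"xyz": [0,0,0],"turn": [0,0,0]},{"fingers": -1,"xyz": [0,0,0],"turn": [0,0,0]}]'

```text
clock: 25.88
ee_pos: [0.6615, 0.0818, 0.2476]
tcp_rot: [0.659, 0.752, -0.002, -0.002]
force: [-0.2, -0.3, -2.1]
opening: 0.0125
gripper_force: 78.5
```

```bash
python3 - <<'E'
from h import *
p,r=pose();yaw=r.as_euler('xyz')[2];print(p,r.as_euler('xyz'),status.get_obs()["force"],status.get_obs()["qpos"].round(2))
grab("wrist","w7.png");w=load("wrist")
y=cv2.inRange(cv2.cvtColor(w["px"],cv2.COLOR_BGR2HSV),(15,60,40),(40,255,255))
k=max(cv2.findContours(y,0,1)[0],key=cv2.contourArea);print(cv2.contourArea(k),cv2.boundingRect(k))
z0=p[2]-.0205
# use rows above fingers only
print(proj(w,prism([*p[:2],yaw-np.pi/2],LID,z0,z0+.016)[6:]).round(0).tolist())
kk=np.array([q for q in k if 5<q[0][1]<240])
q,e=fit([(w,kk)],LID,z0,z0+.016,[*p[:2],yaw-np.pi/2]);print(q,e,"tool off mm",r.inv().apply(np.r_[q[:2]-p[:2],0])*1000,q[2]-yaw+np.pi/2)
print([tuple(v) for v in kk[::25,0].tolist()])
plan([(np.array([.6633,.0812,.09]),toolR(1.702,0),8)],-1)
E
```

```text
[0.66147349 0.08184417 0.24761153] [-3.13650435e+00  2.53256335e-04  1.70260471e+00] [-0.15429825 -0.29320582 -2.07276948] [ 0.05  0.31  1.25 -0.    1.58 -0.09]
62607.0 (82, 104, 362, 238)
[[448.0, 107.0], [124.0, 107.0], [158.0, 357.0], [214.0, 398.0], [357.0, 399.0], [412.0, 358.0]]
[0.65948367 0.08236895 0.13189013] 0.206892720050097 tool off mm [ 0.78174028 -1.90356442  0.00948802] 8.175103672880546e-05
[(166, 104), (141, 105), (125, 114), (128, 139), (132, 164), (131, 188), (106, 210), (82, 231), (427, 223), (430, 198), (433, 173), (438, 148), (441, 123), (435, 105), (410, 104), (385, 104), (360, 104), (335, 104), (310, 104), (285, 104), (260, 104), (235, 104), (210, 104), (185, 104)]
[{"fingers":-1,"xyz":[-0.001,0.008,0.493],"turn":[-0.006,0.0,0.0]},{"fingers":-1,"xyz":[-0.001,0.008,0.493],"turn":[-0.006,0.0,0.0]},{"fingers":-1,"xyz":[-0.002,0.007,0.493],"turn":[-0.006,0.0,0.0]},{"fingers":-1,"xyz":[-0.001,0.007,0.493],"turn":[-0.005,0.0,0.0]},{"fingers":-1,"xyz":[-0.002,0.007,0.493],"turn":[-0.006,0.001,0.0]},{"fingers":-1,"xyz":[-0.001,0.006,0.494],"turn":[-0.005,0.0,0.0]},{"fingers":-1,"xyz":[-0.002,0.006,0.493],"turn":[-0.006,0.001,0.0]},{"fingers":-1,"xyz":[-0.001,0.006,0.494],"turn":[-0.005,0.0,0.001]}]
```

```bash
python3 - <<'E'
from h import *
w=load("wrist");p,r=pose();yaw=r.as_euler('xyz')[2]
y=cv2.inRange(cv2.cvtColor(w["px"],cv2.COLOR_BGR2HSV),(15,60,40),(40,255,255))
k=max(cv2.findContours(y,0,1)[0],key=cv2.contourArea)
kk=np.array([q for q in k if q[0][1]<240 and (q[0][0]>300 or q[0][1]<180)])
for it in range(2):
  def f(x):
    P=prism([0,0,-np.pi/2+x[4]*0],LID,-.0,.016)  # lid frame in tool-ish coords
    L=np.c_[(prism([0,0,0],LID,0,.016))]
    Rt=R.from_euler('z',yaw-np.pi/2+x[3])*R.from_euler('xy',[x[4]*it,x[5]*it])
    W=Rt.apply(L)+[p[0]+x[0],p[1]+x[1],p[2]-.0205+x[2]]
    h=cv2.convexHull(proj(w,W).astype(np.float32))
    return np.array([cv2.pointPolygonTest(h,(float(a),float(b)),True)-.5 for a,b in kk[:,0]]+[x[4]*30,x[5]*30])
  s=least_squares(f,np.zeros(6),loss="soft_l1",x_scale=[.01,.01,.01,.1,.1,.1],diff_step=1e-4,f_scale=.7)
  x=s.x;print((x*1000).round(2),np.median(abs(s.fun)),"tool off",r.inv().apply([x[0],x[1],0])*1000)
E
```

```text
[-1.15  0.98 -2.21  1.51  0.    0.  ] 0.201448753862056 tool off [ 1.12117348 -1.01656215  0.00452601]
[-1.17  0.98 -2.21  1.65 -0.   -2.06] 0.20471007871811286 tool off [ 1.1219123  -1.0367236   0.00462127]
```

send_rows --deltas '[{"fingers": -1,"xyz": [-0.02,0.06,0.2],"turn": [0,0,0]},{"fingers": -1,"xyz": [0,0,0.5],"turn": [0,0,0]},{"fingers": -1,"xyz": [0,0,0.6],"turn": [0,0,0]},{"fingers": -1,"xyz": [0,0,0.6],"turn": [0,0,0]},{"fingers": -1,"xyz": [0,0,0.6],"turn": [0,0,0]},{"fingers": -1,"xyz": [0,0,0.5],"turn": [0,0,0]},{"fingers": -1,"xyz": [0,0,0.4],"turn": [0,0,0]},{"fingers": -1,"xyz": [0,0,0.3],"turn": [0,0,0]}]'

```text
clock: 26.92
ee_pos: [0.6633, 0.0812, 0.0989]
tcp_rot: [0.659, 0.752, -0.002, -0.002]
force: [-0.3, 0.5, -1.9]
opening: 0.0124
gripper_force: 78.5
```

send_rows --deltas '[{"fingers": -1,"xyz": [0,0,0.2],"turn": [0,0,0]},{"fingers": -1,"xyz": [0,0,0],"turn": [0,0,0]},{"fingers": -1,"xyz": [0,0,0],"turn": [0,0,0]},{"fingers": -1,"xyz": [0,0,0],"turn": [0,0,0]}]'

```text
clock: 27.42
ee_pos: [0.6641, 0.0814, 0.093]
tcp_rot: [0.659, 0.752, -0.001, -0.001]
force: [-0.3, 0.3, -0.6]
opening: 0.0127
gripper_force: 78.5
```

```bash
python3 - <<'E'
from h import *
p,r=pose();o=status.get_obs();print(p,r.as_euler('xyz'),o["force"],o["wrist_torque"])
T=np.array([.6641,.0814,p[2]]);print(r.inv().apply(T-p)/.04,np.degrees((r.inv()*toolR(1.702,0)).as_rotvec())/6)
E
```

```text
[0.66405542 0.08135337 0.09304872] [-3.13889764e+00  3.81907801e-05  1.70242978e+00] [-0.3421454   0.27562904 -0.56762208] [ 0.01403863 -0.02564631  0.00720811]
[ 1.00936247e-03  1.25792227e-03 -3.42867100e-06] [-0.02573538  0.00037023  0.00410362]
```

send_rows --deltas '[{"fingers": -1,"xyz": [0,0,0.2],"turn": [0,0,0]},{"fingers": -1,"xyz": [0,0,0.2],"turn": [0,0,0]},{"fingers": -1,"xyz": [0,0,0.1],"turn": [0,0,0]},{"fingers": -1,"xyz": [0,0,0.1],"turn": [0,0,0]},{"fingers": -1,"xyz": [0,0,0],"turn": [0,0,0]}]'

```text
clock: 28.05
ee_pos: [0.663, 0.0813, 0.0675]
tcp_rot: [0.659, 0.752, -0.002, -0.002]
force: [-0.7, 0.5, -1.4]
opening: 0.0124
gripper_force: 78.5
```

send_rows --deltas '[{"fingers": -1,"xyz": [0,0,0.06],"turn": [0,0,0]},{"fingers": -1,"xyz": [0,0,0.06],"turn": [0,0,0]},{"fingers": -1,"xyz": [0,0,0],"turn": [0,0,0]}]'

```text
clock: 28.42
ee_pos: [0.6632, 0.0813, 0.063]
tcp_rot: [0.659, 0.752, -0.002, -0.002]
force: [0.4, -0.2, -0.8]
opening: 0.0125
gripper_force: 78.5
```

send_rows --deltas '[{"fingers": -1,"xyz": [0,0,0.06],"turn": [0,0,0]},{"fingers": -1,"xyz": [0,0,0.05],"turn": [0,0,0]},{"fingers": -1,"xyz": [0,0,0],"turn": [0,0,0]}]'

```text
clock: 28.8
ee_pos: [0.6635, 0.0813, 0.0592]
tcp_rot: [0.659, 0.752, -0.001, -0.001]
force: [-1.6, -0.4, 2.3]
opening: 0.0124
gripper_force: 78.9
```

send_rows --deltas '[{"fingers": -1,"xyz": [0,0,0.03],"turn": [0,0,0]},{"fingers": -1,"xyz": [0,0,0.02],"turn": [0,0,0]},{"fingers": -1,"xyz": [0,0,0],"turn": [0,0,0]}]'

```text
clock: 29.18
ee_pos: [0.6639, 0.0813, 0.0592]
tcp_rot: [0.659, 0.752, -0.001, -0.001]
force: [-8.2, -0.2, 13.4]
opening: 0.0121
gripper_force: 80.6
```

send_rows --deltas '[{"fingers": -1,"xyz": [0,0,-0.04],"turn": [0,0,0]},{"fingers": -0.4,"xyz": [0,0,0],"turn": [0,0,0]},{"fingers": 0,"xyz": [0,0,0],"turn": [0,0,0]},{"fingers": 0,"xyz": [0,0,0],"turn": [0,0,0]},{"fingers": 0,"xyz": [0,0,-0.3],"turn": [0,0,0]},{"fingers": 0,"xyz": [0,0,-0.6],"turn": [0,0,0]},{"fingers": 0,"xyz": [0,0,-0.9],"turn": [0,0,0]},{"fingers": 0,"xyz": [0,0,-0.9],"turn": [0,0,0]}]'

```text
clock: 30.18
ee_pos: [0.6638, 0.0813, 0.1684]
tcp_rot: [0.659, 0.752, -0.001, -0.001]
force: [0.3, 0.4, 0.4]
opening: 0.0428
gripper_force: 0.0
```

send_rows --deltas '[{"fingers": 0,"xyz": [-0.3,0,-0.9],"turn": [0,0,0]},{"fingers": 0,"xyz": [-0.9,0,-0.9],"turn": [0,0,0]},{"fingers": 0,"xyz": [-0.9,0,-0.8],"turn": [0,0,0]},{"fingers": 0,"xyz": [-0.9,0,-0.5],"turn": [0,0,0]},{"fingers": 0,"xyz": [-0.5,0,-0.2],"turn": [0,0,0]},{"fingers": 0,"xyz": [0,0,0],"turn": [0,0,0]}]'

```text
clock: 30.92
ee_pos: [0.6829, -0.0586, 0.2989]
tcp_rot: [0.66, 0.751, -0.001, -0.001]
force: [0.2, 0.3, -0.3]
opening: 0.0426
gripper_force: 0.0
```

```bash
python3 - <<'E'
from h import *
grab("wrist");w=load("wrist");a=grab("scene");b=grab("top");print(pose()[0])
k=hullmask(w,(15,60,40),(40,255,255),(270,0,290,200)); print(cv2.boundingRect(k))
cv2.imwrite("pics/f.png",np.hstack([cv2.resize(w["px"],(400,300)),cv2.resize(a["pixels"][190:340,180:380],(400,300))]))
cv2.imwrite("pics/f.png",np.vstack([cv2.imread("pics/f.png"),cv2.resize(b["pixels"][100:250,150:450],(800,300))[:300]]))
E
```

```text
[ 0.68218978 -0.05606304  0.29702012]
(270, 0, 80, 108)
```

View pics/f.png

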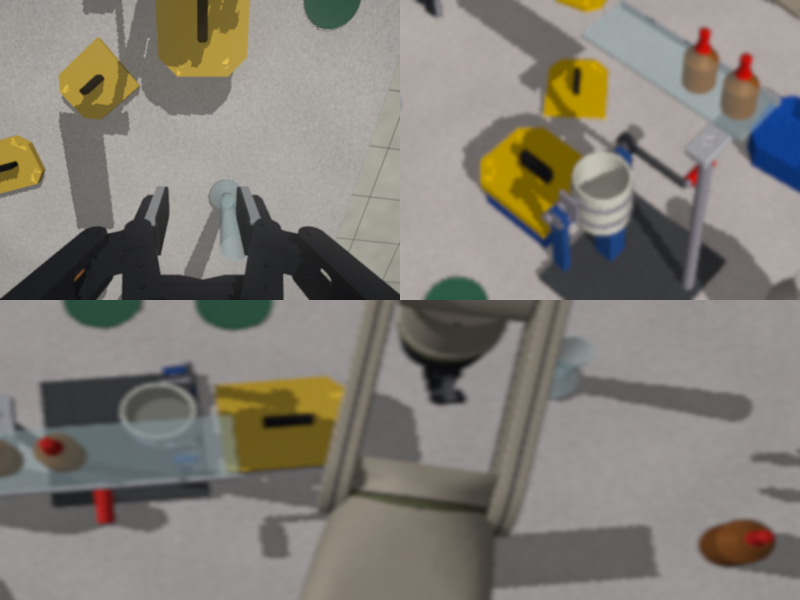

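The lid sits level on the tray, with its cut corners over the tray's cut corners. The jar is upright and the bottles I can see are standing. The gripper is clear of everything.

```bash
python3 -c "
from plant import order
print(order.close_job())"
```

```text
the job is handed in; nothing more can be done
None
```

The job is handed in at about 31 s of the 64 s: all three balls are in the tray, the jar was brought back upright with the lever held throughout, and the lid is on the tray, cut corners matched, seated at its home height and released.

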